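# Lock the jar cradles into the clean-bench rail and load them

### The job

Pull the rail's sprung yellow guard by its red knob right out to its stop, then drop every blue jar cradle's T-foot down into the slot and twist it a quarter turn so that it is locked squarely across the rail. When all the cradles are locked, stand each green-lidded jar upright in a cradle of its own; leave the guard out, and leave the white-lidded jars and the other bench things where they are.

Things in the scene. Friction and masses are not known exactly. Their poses are not given: they have to be found in the camera images.
- rail: Fixed aluminium T-slot rail, 72 mm wide (its x, away from the robot), 500 mm long plus black end caps (its y), 27 mm tall. Origin: centre of its underside, on the bench. A cradle's T-foot goes down only with its long side along the slot; its plate then rests on the rail, cradle origin at rail z = 7 mm, 4 mm play up. Turned a quarter turn, the foot is caught under both lips.
- rail_top (a point): Middle of the slot's mouth, 27 mm above the rail's origin. The slot opens upwards and runs the rail's whole length along y at x = 0: 24 mm wide between lips 8 mm thick (rail z 19 to 27), over a cavity 56 mm wide (z 6 to 19). Cradles may stand anywhere along it.
- guard (a joint): Yellow sprung guard strip, 30 mm wide, 490 mm long, 3 mm thick, lying on the rail's top over the slot. Slides level towards the robot (along the rail's -x). 0 = shut over the slot, 0.060 m = out at its stop, slot clear (the strip then lies at rail x -75 to -45 mm, top at z 30 mm). Takes 5 to 9 N to pull; a spring pulls it back but its friction catch holds it where it is left.
- guard_knob (a point): Top centre of the red upright knob on the guard strip, by the rail's +y end (rail y = +220 mm): 18 mm along the pull, 26 mm across, 40 mm tall, standing on the strip; it moves with the guard.
- cradle0: Blue jar cradle on a steel T-foot, 58 mm tall, 0.25 kg. Origin: centre of the foot's underside, z up. Foot 44 (x) by 20 (y) mm, z 0 to 8; stem 18 mm diameter; plate 76 (x) by 66 (y) mm, z 20 to 28; on it two upright cheeks along x, z 28 to 58, 70 mm long, 66 mm over their outsides in y (grip here from above). Starts on the bench before the rail, standing on its foot. May be absent (None).
- cradle1: Blue jar cradle on a steel T-foot, 58 mm tall, 0.25 kg. Origin: centre of the foot's underside, z up. Foot 44 (x) by 20 (y) mm, z 0 to 8; stem 18 mm diameter; plate 76 (x) by 66 (y) mm, z 20 to 28; on it two upright cheeks along x, z 28 to 58, 70 mm long, 66 mm over their outsides in y (grip here from above). Starts on the bench before the rail, standing on its foot. May be absent (None).
- cradle2: Blue jar cradle on a steel T-foot, 58 mm tall, 0.25 kg. Origin: centre of the foot's underside, z up. Foot 44 (x) by 20 (y) mm, z 0 to 8; stem 18 mm diameter; plate 76 (x) by 66 (y) mm, z 20 to 28; on it two upright cheeks along x, z 28 to 58, 70 mm long, 66 mm over their outsides in y (grip here from above). Starts on the bench before the rail, standing on its foot. May be absent (None).
- cradle3: Blue jar cradle on a steel T-foot, 58 mm tall, 0.25 kg. Origin: centre of the foot's underside, z up. Foot 44 (x) by 20 (y) mm, z 0 to 8; stem 18 mm diameter; plate 76 (x) by 66 (y) mm, z 20 to 28; on it two upright cheeks along x, z 28 to 58, 70 mm long, 66 mm over their outsides in y (grip here from above). Starts on the bench before the rail, standing on its foot. May be absent (None).
- cradle0_seat (a point): Where the centre of a jar's underside goes in cradle0: middle of the plate's upper face, 28 mm above the cradle's origin. Between the cheeks 58 mm are clear (y); lips 6 mm high, 68 mm apart, close the two x ends. None if the cradle is absent.
- cradle1_seat (a point): Where the centre of a jar's underside goes in cradle1: middle of the plate's upper face, 28 mm above the cradle's origin. Between the cheeks 58 mm are clear (y); lips 6 mm high, 68 mm apart, close the two x ends. None if the cradle is absent.
- cradle2_seat (a point): Where the centre of a jar's underside goes in cradle2: middle of the plate's upper face, 28 mm above the cradle's origin. Between the cheeks 58 mm are clear (y); lips 6 mm high, 68 mm apart, close the two x ends. None if the cradle is absent.
- cradle3_seat (a point): Where the centre of a jar's underside goes in cradle3: middle of the plate's upper face, 28 mm above the cradle's origin. Between the cheeks 58 mm are clear (y); lips 6 mm high, 68 mm apart, close the two x ends. None if the cradle is absent.
- jar_green0: Culture jar 53 mm in diameter, 84 mm tall, 0.18 kg, clear glass with a green lid (lid at z 70 to 84). Origin: centre of its underside, z up. Bottom-heavy. Starts upright on the bench, left or right of the rail. May be absent (None).
- jar_green1: Culture jar 53 mm in diameter, 84 mm tall, 0.18 kg, clear glass with a green lid (lid at z 70 to 84). Origin: centre of its underside, z up. Bottom-heavy. Starts upright on the bench, left or right of the rail. May be absent (None).
- jar_green2: Culture jar 53 mm in diameter, 84 mm tall, 0.18 kg, clear glass with a green lid (lid at z 70 to 84). Origin: centre of its underside, z up. Bottom-heavy. Starts upright on the bench, left or right of the rail. May be absent (None).
- jar_white0: Culture jar 53 mm in diameter, 84 mm tall, 0.18 kg, clear glass with a white lid (lid at z 70 to 84). Origin: centre of its underside, z up. Heavy base. A bystander: leave alone.
- jar_white1: Culture jar 53 mm in diameter, 84 mm tall, 0.18 kg, clear glass with a white lid (lid at z 70 to 84). Origin: centre of its underside, z up. Heavy base. A bystander: leave alone.
- burner: Steel spirit burner, 68 mm diameter, 73 mm tall, beyond the rail; bystander. Origin: centre of its underside.
- flask: Amber conical flask, 70 mm diameter, 114 mm tall, beyond the rail; bystander. Origin: centre of its underside.
- dishes: Stack of clear petri dishes, 93 mm diameter, 63 mm tall, beyond the rail; bystander. Origin: centre of its underside.
- forceps: Steel forceps 140 mm long lying near the front left; bystander. Origin: centre of their underside.
Things that resemble listed ones, but are neither listed nor needed, are in the scene too. Leave any pink look-alike of the cradle2 alone.

How it is judged (in metres and radians):
On the way, in this order (a step that is already met when the one before it is completed fails the run):
1. the guard is pulled out to its stop (value of joint guard above 0.054 m), for 0.2 s.
2. every cradle present is down in the slot and turned across it (x of cradle0 in the frame of rail between -0.006 and 0.006 m and y of cradle0 in the frame of rail between -0.235 and 0.235 m and z of cradle0 in the frame of rail between 0.003 and 0.0105 m and angle between the x axis of each of cradle0, cradle1, cradle2, cradle3 and the x axis of rail, either way round below 0.26 rad and angle between each of cradle0, cradle1, cradle2, cradle3's own z axis and vertical below 0.1 rad and x of cradle1 in the frame of rail between -0.006 and 0.006 m and y of cradle1 in the frame of rail between -0.235 and 0.235 m and z of cradle1 in the frame of rail between 0.003 and 0.0105 m and x of cradle2 in the frame of rail between -0.006 and 0.006 m and y of cradle2 in the frame of rail between -0.235 and 0.235 m and z of cradle2 in the frame of rail between 0.003 and 0.0105 m and x of cradle3 in the frame of rail between -0.006 and 0.006 m and y of cradle3 in the frame of rail between -0.235 and 0.235 m and z of cradle3 in the frame of rail between 0.003 and 0.0105 m), for 0.2 s.
3. every green-lidded jar stands in a locked cradle (all of step 2 and (distance between jar_green0 and cradle0_seat below 0.014 m or distance between jar_green0 and cradle1_seat below 0.014 m or distance between jar_green0 and cradle2_seat below 0.014 m or distance between jar_green0 and cradle3_seat below 0.014 m) and angle between each of jar_green0, jar_green1, jar_green2's own z axis and vertical below 0.12 rad and (distance between jar_green1 and cradle0_seat below 0.014 m or distance between jar_green1 and cradle1_seat below 0.014 m or distance between jar_green1 and cradle2_seat below 0.014 m or distance between jar_green1 and cradle3_seat below 0.014 m) and (distance between jar_green2 and cradle0_seat below 0.014 m or distance between jar_green2 and cradle1_seat below 0.014 m or distance between jar_green2 and cradle2_seat below 0.014 m or distance between jar_green2 and cradle3_seat below 0.014 m)), for 0.2 s.
At the end, for the whole second after the job is handed in: Guard out (54 mm or more); every cradle down in the slot (origin 3 to 10.5 mm up, 6 mm off its middle line at most), upright within 0.1 rad, across the rail within 0.26 rad; every green-lidded jar upright (0.12 rad), its foot within 14 mm of a cradle's seat; all at rest (all of step 3 and value of joint guard above 0.054 m and linear speed of each of cradle0, cradle1, cradle2, cradle3, jar_green0, jar_green1, jar_green2 below 0.02 m/s); the robot touches nothing.
It fails at once if a white-lidded jar, the burner, flask, dishes or forceps are moved more than 50 mm (distance of any of jar_white0, jar_white1, burner, flask, dishes, forceps from where it was at the start of the episode above 0.05 m).
Of cradle0, cradle1, cradle2, cradle3 only 3 to 4 are there at a start; the rules pass over those that are not, and their reading is None.
Of jar_green0, jar_green1, jar_green2 only 2 to 3 are there at a start; the rules pass over those that are not, and their reading is None.
At some moment in a run one of jar_green0, jar_green1, jar_green2 may be knocked a few centimetres aside while the robot is not near it.
It also fails if it takes over 208 s, if anything falls off the work surface, if the arm or the gripper's body presses on something with over 40 N, if the wrist force passes 120 N, or if a joint passes its speed limit or range.

### The arm

A 7-joint arm with a two-finger parallel gripper is mounted at the origin on the work surface. World frame = base frame: x ahead of the robot, y to its left, z up, the work surface at z = 0. Lengths are in mm, angles in rad, forces in N, time in s.
With the tool pointing down it reaches from about 400 to 875 mm from the base axis. Payload 4.4 kg.
Tool frame: the origin (TCP) lies midway between the tips of the shut fingers; the grasp point (between the pads) lies 19 mm behind it (ctrl.pinch_z is the distance from the TCP to the grasp point, in mm); z points along the fingers, y is the line along which they close (so a half turn about z gives the same grasp; the last joint's range is limited). The gripper opens to 85 mm and grips with 20 to 120 N. Pads are 22 mm wide; open, the fingers measure 114 mm over their backs; the gripper's body (76 mm by 85 mm) begins 54 mm behind the grasp point. The pads swing forward as they close: fully open they stand 13 mm farther back than shut.
Start: joints at [-1.311, 0.628, 0.038, 1.517, -0.027, 0.996, -0.02], TCP at [208.019, 615.83, 210.613] pointing down, gripper open.
Joint ranges: [-3.06, 3.06], [-0.37, 2.12], [-1.25, 1.32], [0.18, 2.47], [-1.1, 4.24], [0.23, 1.98], [-2.94, 2.94]. Speed limits (rad/s): [2.57, 2.57, 3.14, 3.14, 3.14, 3.14, 3.14].

### API

Orientations are given as [roll, pitch, yaw] about the fixed x, y, z axes, in that order (R = Rz(yaw) Ry(pitch) Rx(roll)).
In Python, from cell import read_state, cams, order, ctrl gives the robot as it stands.
- The arm moves only by the tool move_arm, never from a script. Its argument "targets" is text: rows parted by semicolons, each of 7 numbers parted by spaces: the gripper's target within -1 to 1 (fully open at 1, half-way at 0, shut at -1), then the shift along the tool's x, y, z in cm, then the turn, a rotation vector about the tool's x, y, z in degrees. A call has 1 to 5 rows; each row shifts and turns the commanded pose from where the row before left it, along the tool's axes as they then stand; what a row does not reach is not made up. A row lasts 1/12 s, in which the tool goes at most 41.7 mm and 7.16 degrees, less where a joint would pass 70% of its speed; a pose out of reach is approached as far as the arm can. A call with a gripper value outside its range is refused whole. The fingers move at their own pace and stop on an object; the grip force is fixed at half the most. Time passes only in rows, so rows that do not move let the fingers close. It gives the time, the measured TCP pose, the force, the opening and the grip force at its end, in the units of the state.
- read_state(): the state, without advancing time (a new reading comes with each control period).
- cams.get_image(name): name is "scene" or "top"; returns a dict with "color" (420x560x3 uint8, red, green, blue), "fovy" (degrees; the focal length in pixels is half the picture's height over the tangent of half this angle, whatever the lens; pixels are square), "cx", "cy" (the principal point, pixels), "rvec" (rotation vector, rad) and "tvec" (3), from world to camera coordinates, as OpenCV has them. Camera axes: x right, y down, z forward; pixel columns grow to the right and rows downward; lengths in mm; the calibration is good to about 2 mm. A picture is of the moment at which its call begins. There is no depth.
- order.finish_job(): hands the job in; it is judged then, once.
The state is a dict: "clock": time; "qpos": joint angles; "qd": joint speeds; "tau": joint torques, N m; "eef_pos": TCP position; "tool_rot": TCP orientation; "force": force on the tool from outside, world axes, zero at the start; "torque": the same for the moment, N m; "width": finger opening in mm; "gripper_force": force on a finger pad.
Only numpy, scipy, OpenCV 4.12 (cv2) and the standard library are available. Lean on these libraries where they do the work, as an engineer would, in place of code of your own. Each camera call takes 0.05 s, during which the arm holds its last target. There are 200 camera calls.

## Working session

There is one attempt and no reset: what is moved stays moved. The work goes in short steps, Python scripts to look and compute and a tool call to move; the robot and the scene stay as the last step left them, time stands still between calls to the robot, and variables do not carry over. Pictures are saved under pics/ and viewed, at most 14 in all, crops included, and the job is handed in when it is done.

Besides the shell and the picture viewer there is one more tool, called after "Call:" in YAML: its name, and indented under it one key for each argument. move_arm: Moves the arm, as the interface text tells. Its arguments: {"type":"object","properties":{"targets":{"type":"string"}},"required":["targets"]}

```bash
ls; mkdir -p pics; cat > h.py <<'E'
import numpy as np, cv2
from cell import read_state, cams, order, ctrl
def snap(n,f):
    d=cams.get_image(n); cv2.imwrite(f'pics/{f}.png',d['color'][:,:,::-1]); np.save(f'pics/{f}.npy',d,allow_pickle=True); return d
def load(f): return np.load(f'pics/{f}.npy',allow_pickle=True).item()
def K(d):
    h=d['color'].shape[0]; f=h/2/np.tan(np.radians(d['fovy'])/2)
    return np.array([[f,0,d['cx']],[0,f,d['cy']],[0,0,1.]])
def ray(d,uv,z):
    R=cv2.Rodrigues(np.array(d['rvec'],float))[0]; t=np.array(d['tvec'],float).ravel()
    c=-R.T@t; v=R.T@np.linalg.inv(K(d))@np.array([uv[0],uv[1],1.]); return c+v*(z-c[2])/v[2]
def proj(d,P): return cv2.projectPoints(np.array(P,float).reshape(-1,3),np.array(d['rvec'],float),np.array(d['tvec'],float),K(d),None)[0].reshape(-1,2)
E
python3 - <<'E'
from h import *
for n in('scene','top'):
    d=snap(n,n+'0'); R=cv2.Rodrigues(np.array(d['rvec'],float))[0]
    print(n,d['fovy'],d['cx'],d['cy'],[k for k in d],(-R.T@np.array(d['tvec']).ravel()).round())
s=read_state(); print(s['clock'],s['eef_pos'],s['tool_rot'],s['width'])
E
```

```text
pics
scene 56.93984875715043 281.1543983571613 199.8502509056251 ['color', 'fovy', 'cx', 'cy', 'rvec', 'tvec'] [1063.  529.  878.]
top 43.1302451378909 283.85566299992894 211.13368717022334 ['color', 'fovy', 'cx', 'cy', 'rvec', 'tvec'] [ 461.  -13. 1360.]
0.1 [207.7953027  615.23902646 209.76178547] [-3.13984307e+00 -8.19425009e-06  2.81579142e+00] 85.43650941790827
```

View pics/top0.png

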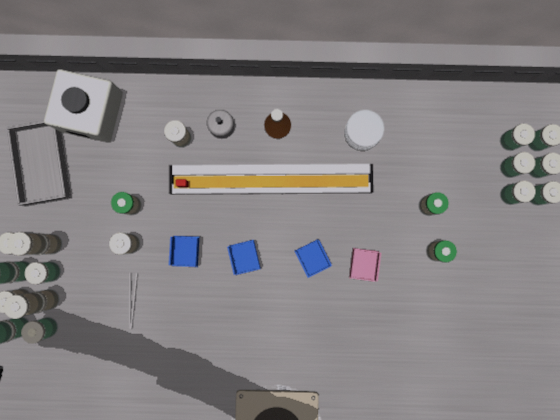

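View pics/scene0.png

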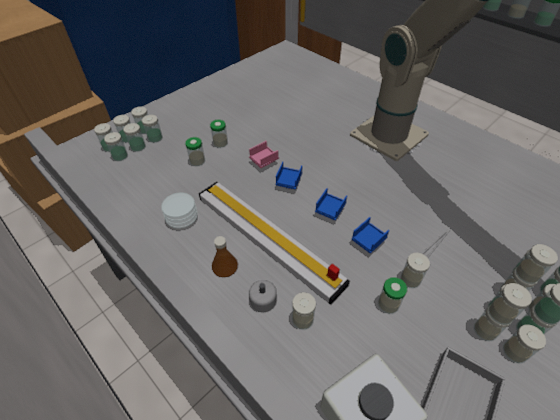

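The top view shows three blue cradles at (184,251), (245,257) and (313,258). The pink look-alike is at (365,264), left alone. The green jars are at (122,203), (437,203) and (445,251), and the white jars at (176,131) and (121,243). The racks at the sides are distractors. The guard's red knob is at (181,183), the +y end.

```bash
cat > m.py <<'E'
from h import *
from scipy.optimize import minimize
def box(x0,x1,y0,y1,z0,z1): return np.array([[x,y,z] for x in(x0,x1) for y in(y0,y1) for z in(z0,z1)],float)
def cyl(r,z0,z1): a=np.linspace(0,2*np.pi,24,endpoint=False); return np.array([[r*np.cos(t),r*np.sin(t),z] for t in a for z in(z0,z1)])
CR=[box(-38,38,-33,33,20,28),box(-35,35,-33,-29,28,58),box(-35,35,29,33,28,58)]
LID=[cyl(26.5,70,84)]
GD=[box(-15,15,-245,245,27,30),box(-9,9,207,233,30,70)]
RAIL=[box(-36,36,-250,250,0,27)]
S=4
def masks(d):
    h=cv2.cvtColor(d['color'],cv2.COLOR_RGB2HSV).astype(int); H,s,v=h[...,0],h[...,1],h[...,2]
    return dict(blue=(H>105)&(H<130)&(s>150),green=(H>45)&(H<80)&(s>120)&(v>50),yel=((H>15)&(H<32)&(s>150)&(v>120))|(((H<8)|(H>172))&(s>170)&(v>60)))
def render(d,parts,p,z,off,shape):
    c,s=np.cos(p[2]),np.sin(p[2]); M=np.zeros(shape,np.uint8)
    for P in parts:
        Q=P.copy(); Q[:,0],Q[:,1]=p[0]+c*P[:,0]-s*P[:,1],p[1]+s*P[:,0]+c*P[:,1]; Q[:,2]+=z
        u=((proj(d,Q)-off+.5)*S*16-8).round().astype(np.int32)
        cv2.fillConvexPoly(M,cv2.convexHull(u),1,shift=4)
    return cv2.resize(M.astype(np.float32),(shape[1]//S,shape[0]//S),interpolation=cv2.INTER_AREA)
def fit(ds,key,parts,p0,z=0,pad=14,yaw=True):
    W=[]
    for d in ds:
        u=np.vstack([proj(d,[[p0[0]+a[0]*np.cos(p0[2])-a[1]*np.sin(p0[2]),p0[1]+a[0]*np.sin(p0[2])+a[1]*np.cos(p0[2]),a[2]+z] for a in P]) for P in parts])
        lo=np.maximum(np.floor(u.min(0)-pad).astype(int),0); hi=np.ceil(u.max(0)+pad).astype(int)
        m=cv2.morphologyEx(masks(d)[key].astype(np.uint8),cv2.MORPH_CLOSE,np.ones((5,5)))[lo[1]:hi[1],lo[0]:hi[0]].astype(np.float32)
        W.append((d,lo,m))
    def cost(q):
        p=[q[0],q[1],q[2]/57.3 if yaw else 0]
        return sum(np.abs(render(d,parts,p,z,lo,(m.shape[0]*S,m.shape[1]*S))-m).sum()/m.sum() for d,lo,m in W)
    x=np.array([p0[0],p0[1],p0[2]*57.3])
    for st in(8,3,1.5):
        s=np.vstack([x,x+[st,0,0],x+[0,st,0],x+[0,0,st*(1 if yaw else 0)+1e-9]])
        r=minimize(cost,x,method='Nelder-Mead',options=dict(initial_simplex=s,xatol=.05,fatol=1e-4,maxiter=120)); x=r.x
    return x.round(1),round(r.fun,3)
E
python3 - <<'E'
from m import *
t,s=load('top0'),load('scene0')
for uv in((184,251),(245,257),(313,258)):
    g=ray(t,uv,45)
    for a in(-30,0,30,60,90):
        for D in([t],[s],[t,s]) if 0 else ([t,s],):
            print('cr',uv,a,fit(D,'blue',CR,[g[0],g[1],a/57.3]))
for uv in((122,203),(437,203),(445,251)):
    g=ray(t,uv,84); 
    for D in([t],[s],[t,s]): print('jar',fit(D,'green',LID,[g[0],g[1],0],yaw=False))
g=ray(t,(271,182),30)
for D in([t],[s],[t,s]): print('guard',fit(D,'yel',GD,[g[0],g[1],0]))
for uv in ((176,131),(121,243)): print('white',ray(t,uv,84).round())
for uv in((170,165),(170,194),(372,164),(373,192)): print('railcorner',ray(t,uv,27).round(1))
im=np.hstack([cv2.resize(d['color'][a:b,c:e],None,fx=3,fy=3,interpolation=cv2.INTER_CUBIC) for d,a,b,c,e in((t,225,285,160,290),(s,215,265,310,395))for _ in[0]][:1])
im2=cv2.resize(s['color'][155,270][None,None] if 0 else s['color'][155:265,265:405],None,fx=3,fy=3,interpolation=cv2.INTER_CUBIC)
im1=cv2.resize(t['color'][225:285,160:390],None,fx=3,fy=3,interpolation=cv2.INTER_CUBIC)
c=np.zeros((im1.shape[0]+im2.shape[0],690,3),np.uint8); c[:180]=im1; c[180:,:420]=im2
cv2.imwrite('pics/c1.png',c[:,:,::-1])
E
```

```text
cr (184, 251) -30 (array([444. , 238. ,  -1.4]), np.float64(0.337))
cr (184, 251) 0 (array([444. , 238. ,  -1.5]), np.float64(0.36))
cr (184, 251) 30 (array([443.8, 238. ,  -1.3]), np.float64(0.277))
cr (184, 251) 60 (array([446.6, 236.5,  90.4]), np.float64(0.483))
cr (184, 251) 90 (array([446.8, 236.6,  91.4]), np.float64(0.531))
cr (245, 257) -30 (array([431.6,  88.5,  15.3]), np.float64(0.295))
cr (245, 257) 0 (array([431.7,  88.6,  15.4]), np.float64(0.342))
cr (245, 257) 30 (array([431.3,  88.7,  15.5]), np.float64(0.262))
cr (245, 257) 60 (array([431.7,  88.7,  15.4]), np.float64(0.291))
cr (245, 257) 90 (array([435.3,  87.6, 105.1]), np.float64(0.592))
cr (313, 258) -30 (array([436.5, -80.7, -61.4]), np.float64(0.555))
cr (313, 258) 0 (array([432.8, -82.7,  28.2]), np.float64(0.247))
cr (313, 258) 30 (array([432.7, -82.6,  28.3]), np.float64(0.239))
cr (313, 258) 60 (array([432.6, -82.4,  28.7]), np.float64(0.239))
cr (313, 258) 90 (array([436.6, -81.3, 117.9]), np.float64(0.56))
jar (array([558.7, 381.7,   0. ]), np.float64(0.529))
jar (array([556.7, 386.3,  -0. ]), np.float64(0.432))
jar (array([558.5, 385.4,   0. ]), np.float64(0.978))
jar (array([ 575.3, -377.4,    0. ]), np.float64(0.465))
jar (array([ 575. , -376.9,    0. ]), np.float64(0.464))
jar (array([ 575.6, -377.7,    0. ]), np.float64(0.932))
jar (array([ 460.5, -397.7,    0. ]), np.float64(0.51))
jar (array([ 458.1, -396.2,    0. ]), np.float64(0.494))
jar (array([ 459.4, -397.4,    0. ]), np.float64(1.005))
guard (array([624.6,  27. ,   1.9]), np.float64(0.165))
guard (array([623.9,  28.9,   1.8]), np.float64(0.116))
guard (array([624.6,  27.6,   1.8]), np.float64(0.282))
white [736. 258.  84.]
white [461. 380.  84.]
railcorner [660.6 281.9  27. ]
railcorner [587. 279.  27.]
railcorner [ 675.2 -228.9   27. ]
railcorner [ 604.1 -232.3   27. ]
```

View pics/c1.png

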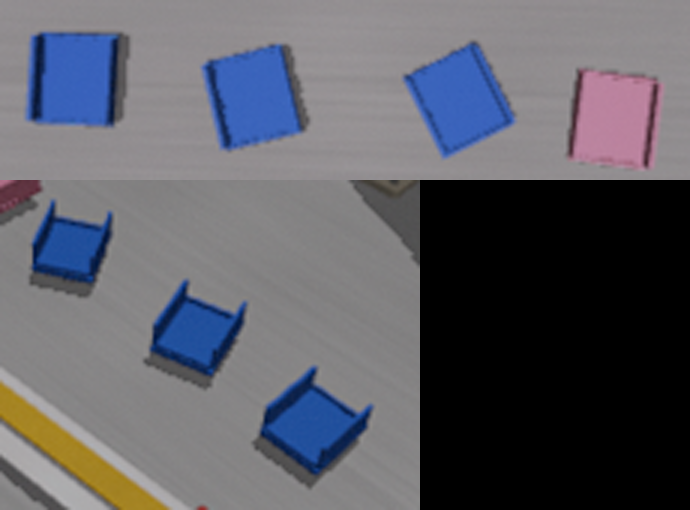

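The crop confirms that all three are blue cradles with their cheeks along the fitted x, and that the pink one is separate. I'll start with the guard knob: turn the tool, then travel.

```bash
cat >> h.py <<'E'
def go(x,y,z,yaw):
    "tool-frame cm to target (after turning first), turn deg about tool z"
    s=read_state(); p=np.array(s['eef_pos']); r,pt,yw=s['tool_rot']; yw=np.degrees(yw)
    c,n=np.cos(np.radians(yaw)),np.sin(np.radians(yaw)); d=np.array([x,y,z])-p
    print('clk %.1f w %.1f at'%(s['clock'],s['width']),p.round(1),'yaw %.1f'%yw,'| turn',round((yw-yaw+180)%360-180,1),'shift cm',((np.array([c*d[0]+n*d[1],n*d[0]-c*d[1],-d[2]]))/10).round(2),'tilt',round(abs(r),3),round(pt,3),'F',np.round(s['force'],1),'q7',round(s['qpos'][6],2))
E
```

Call:
move_arm:
  targets: "1 0 0 0 0 0 7; 1 0 0 0 0 0 7; 1 0 0 0 0 0 7; 1 0 0 0 0 0 7; 1 0 0 0 0 0 7"

```text
clock: 0.52
eef_pos: [207.9, 615.5, 210.1]
tool_rot: [-3.141, 0.001, 2.199]
force: [-0.5, -0.3, -0.2]
width: 85.3
gripper_force: 0.0
```

Call:
move_arm:
  targets: "1 0 0 0 0 0 7; 1 0 0 0 0 0 7; 1 0 0 0 0 0 7; 1 0 0 0 0 0 7; 1 0 0 0 0 0 6.5"

```text
clock: 0.93
eef_pos: [207.8, 615.5, 210.1]
tool_rot: [-3.141, 0.001, 1.597]
force: [0.0, -0.4, -0.4]
width: 85.4
gripper_force: 0.0
```

Call:
move_arm:
  targets: "1 -2.53 2.65 0 0 0 0; 1 -2.53 2.65 0 0 0 0; 1 -2.53 2.65 0 0 0 0; 1 -2.53 2.65 0 0 0 0; 1 -2.53 2.65 0 0 0 0"

```text
clock: 1.35
eef_pos: [345.2, 492.2, 210.2]
tool_rot: [-3.141, 0.001, 1.603]
force: [0.4, 0.7, 0.5]
width: 85.8
gripper_force: 0.0
```

Call:
move_arm:
  targets: "1 -2.53 2.65 0 0 0 0; 1 -2.53 2.65 0 0 0 0; 1 -2.53 2.65 0 0 0 0; 1 -2.53 2.65 0 0 0 0; 1 -2.53 2.65 0 0 0 0"

```text
clock: 1.77
eef_pos: [481.8, 370.0, 210.3]
tool_rot: [-3.141, 0.0, 1.603]
force: [0.5, 0.1, -0.2]
width: 85.3
gripper_force: 0.0
```

Call:
move_arm:
  targets: "1 -2.53 2.65 0 0 0 0; 1 -2.53 2.65 0 0 0 0; 1 -2.53 2.65 0 0 0 0; 1 -2.53 2.65 0 0 0 0; 1 -2.53 2.65 0 0 0 0"

```text
clock: 2.18
eef_pos: [618.2, 247.8, 210.2]
tool_rot: [-3.141, 0.0, 1.603]
force: [1.4, 0.8, 0.1]
width: 85.4
gripper_force: 0.0
```

```bash
python3 -c "
from h import *
go(617.6,247.4,36,91.8)"
```

```text
clk 2.2 w 85.4 at [618.2 247.8 210.2] yaw 91.8 | turn 0.0 shift cm [-0.04 -0.07 17.42] tilt 3.141 0.0 F [1.4 0.8 0.1] q7 -0.18
```

Call:
move_arm:
  targets: "1 0 0 3.5 0 0 0; 1 0 0 3.5 0 0 0; 1 0 0 3.5 0 0 0; 1 0 0 3.5 0 0 0; 1 0 0 3.3 0 0 0"

```text
clock: 2.6
eef_pos: [616.7, 249.0, 35.3]
tool_rot: [-3.14, 0.0, 1.603]
force: [-0.5, 0.9, 0.3]
width: 85.2
gripper_force: 0.0
```

Call:
move_arm:
  targets: "-1 0 0 0 0 0 0; -1 0 0 0 0 0 0; -1 0 0 0 0 0 0; -1 0 0 0 0 0 0; -1 0 0 0 0 0 0"

```text
clock: 3.02
eef_pos: [618.5, 249.8, 40.2]
tool_rot: [3.139, -0.001, 1.603]
force: [-4.8, -0.6, 3.7]
width: 25.5
gripper_force: 2.5
```

Call:
move_arm:
  targets: "-1 0 0 0 0 0 0; -1 0 0 0 0 0 0; -1 0 0 0 0 0 0; -1 0 -0.5 0 0 0 0; -1 0 -0.5 0 0 0 0"

```text
clock: 3.43
eef_pos: [611.7, 249.6, 40.0]
tool_rot: [3.132, -0.002, 1.602]
force: [6.0, 0.9, 1.5]
width: 16.2
gripper_force: 60.1
```

Call:
move_arm:
  targets: "-1 0 -0.8 0 0 0 0; -1 0 -0.8 0 0 0 0; -1 0 -0.8 0 0 0 0; -1 0 -0.8 0 0 0 0; -1 0 0 0 0 0 0"

```text
clock: 3.85
eef_pos: [578.5, 248.6, 40.0]
tool_rot: [3.134, -0.002, 1.603]
force: [4.2, 0.6, 4.4]
width: 15.8
gripper_force: 60.4
```

Call:
move_arm:
  targets: "-1 0 -0.5 0 0 0 0; -1 0 -0.5 0 0 0 0; -1 0 -0.4 0 0 0 0; -1 0 0 0 0 0 0; -1 0 0 0 0 0 0"

```text
clock: 4.27
eef_pos: [565.7, 248.2, 39.9]
tool_rot: [3.133, -0.002, 1.602]
force: [6.4, 0.6, 4.7]
width: 15.9
gripper_force: 60.6
```

Call:
move_arm:
  targets: "-1 0 -0.4 0 0 0 0; -1 0 -0.3 0 0 0 0; -1 0 -0.2 0 0 0 0; -1 0 0 0 0 0 0; -1 0 0 0 0 0 0"

```text
clock: 4.68
eef_pos: [560.9, 248.1, 40.0]
tool_rot: [3.125, -0.003, 1.602]
force: [13.1, 0.6, -2.4]
width: 15.6
gripper_force: 59.8
```

Call:
move_arm:
  targets: "-1 0 -0.4 0 0 0 0; -1 0 -0.3 0 0 0 0; -1 0 0 0 0 0 0; -1 0 0 0 0 0 0; -1 0 0 0 0 0 0"

```text
clock: 5.1
eef_pos: [560.9, 248.1, 40.3]
tool_rot: [3.112, -0.003, 1.601]
force: [26.4, 2.7, -14.4]
width: 15.9
gripper_force: 59.8
```

Call:
move_arm:
  targets: "-1 0 0.9 0 0 0 0; 0 0 0 0 0 0 0; 1 0 0 0 0 0 0; 1 0 0 0 0 0 0; 1 0 0 0 0 0 0"

```text
clock: 5.52
eef_pos: [552.8, 247.1, 37.2]
tool_rot: [-3.139, 0.0, 1.603]
force: [-0.7, 0.1, -1.0]
width: 63.8
gripper_force: 0.0
```

Call:
move_arm:
  targets: "1 0 0 0 0 0 0; 1 0 0 -4 0 0 0; 1 0 0 -4 0 0 0; 1 0 0 -4 0 0 0; 1 0 0 -4 0 0 0"

```text
clock: 5.93
eef_pos: [553.4, 246.9, 199.0]
tool_rot: [-3.14, 0.001, 1.603]
force: [0.7, 1.0, -0.9]
width: 85.4
gripper_force: 0.0
```

Call:
move_arm:
  targets: "1 4 0 0 0 0 0; 1 4 0 0 0 0 0; 1 4 0 0 0 0 0; 1 0 0 0 0 0 0; 1 0 0 0 0 0 0"

```text
clock: 6.35
eef_pos: [548.3, 370.8, 196.7]
tool_rot: [-3.14, -0.001, 1.609]
force: [0.2, -0.7, -0.2]
width: 85.0
gripper_force: 0.0
```

```bash
python3 - <<'E'
from m import *
t,s=snap('top','top1'),snap('scene','scene1')
g=[565,29,1.8/57.3]
for D in([t],[s],[t,s]): print('guard',fit(D,'yel',GD,g))
i1=cv2.resize(t['color'][150:205,160:385],None,fx=3.5,fy=3.5,interpolation=cv2.INTER_CUBIC)
i2=cv2.resize(s['color'][180:300,195:355],None,fx=3,fy=3,interpolation=cv2.INTER_CUBIC)
c=np.zeros((i1.shape[0]+i2.shape[0],i1.shape[1],3),np.uint8); c[:len(i1)]=i1; c[len(i1):,:i2.shape[1]]=i2
cv2.imwrite('pics/c2.png',c[:,:,::-1])
E
```

```text
guard (array([573.9,  25.6,   1.4]), np.float64(0.107))
guard (array([572.4,  25.2,   1.8]), np.float64(0.138))
guard (array([572.9,  25.3,   1.9]), np.float64(0.271))
```

View pics/c2.png

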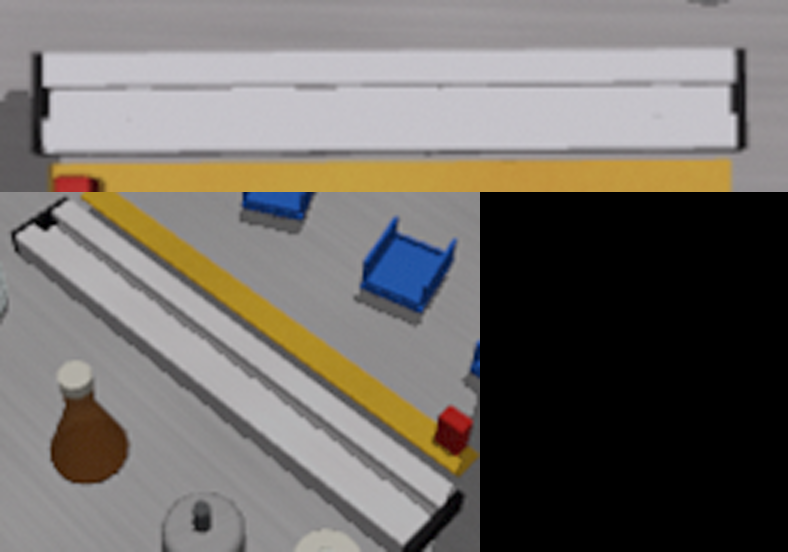

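The guard is out at its stop and the slot is clear. It runs between the black end caps, roughly (40,100) to (740,100) in the crop. Next I'll measure the slot's line precisely.

```bash
python3 - <<'E'
from m import *
t,s=load('top1'),load('scene1')
for name,d in(('top',t),('scene',s)):
    G=cv2.cvtColor(d['color'],cv2.COLOR_RGB2GRAY).astype(np.float32)
    for off,lab in((36,'far top'),(-36,'near top'),):
        P=[]
        for yy in np.arange(-220,221,10):
            # sample profile along rail x at z=27
            xs=np.arange(-10,10.01,.25); c,n=np.cos(1.8/57.3),np.sin(1.8/57.3)
            X=np.c_[632+c*(off+xs)-n*yy,27+n*(off+xs)+c*yy,np.full(len(xs),27.)]
            u=proj(d,X).astype(np.float32); v=cv2.remap(G,u[:,:1],u[:,1:],cv2.INTER_LINEAR).ravel()
            g=np.abs(np.gradient(cv2.GaussianBlur(v[:,None],(1,9),2).ravel())); g=g**2; w=np.exp(-((xs-xs[g.argmax()])/2)**2)*g
            P.append((yy,(w*xs).sum()/w.sum()))
        P=np.array(P); a=np.polyfit(P[:,0],P[:,1],1); r=P[:,1]-np.polyval(a,P[:,0]); k=abs(r)<1.5; a=np.polyfit(P[k,0],P[k,1],1)
        print(name,lab,'x off at y0 %.2f'%a[1],'extra yaw deg %.2f'%(-np.degrees(a[0])),'n',k.sum(),'sd %.2f'%r[k].std())
go(444,238,120,178.6)
E
```

```text
top far top x off at y0 1.01 extra yaw deg -0.03 n 45 sd 0.48
top near top x off at y0 1.28 extra yaw deg -0.12 n 45 sd 0.52
scene far top x off at y0 0.46 extra yaw deg -0.10 n 45 sd 0.15
scene near top x off at y0 -0.93 extra yaw deg -0.15 n 45 sd 0.28
clk 6.5 w 85.4 at [550.3 365.9 197.1] yaw 91.8 | turn -86.8 shift cm [ 10.31 -13.05   7.71] tilt 3.141 0.002 F [ 0.3 -1.1 -0.1] q7 -0.37
```

Call:
move_arm:
  targets: "1 0 0 0 0 0 -6.7; 1 0 0 0 0 0 -6.7; 1 0 0 0 0 0 -6.7; 1 0 0 0 0 0 -6.7; 1 0 0 0 0 0 -6.7"

```text
clock: 6.87
eef_pos: [551.2, 364.4, 197.7]
tool_rot: [-3.141, 0.001, 2.19]
force: [0.4, 0.0, 0.3]
width: 85.5
gripper_force: 0.0
```

Call:
move_arm:
  targets: "1 0 0 0 0 0 -6.7; 1 0 0 0 0 0 -6.7; 1 0 0 0 0 0 -6.7; 1 0 0 0 0 0 -6.7; 1 0 0 0 0 0 -6.7"

```text
clock: 7.28
eef_pos: [551.3, 364.4, 197.6]
tool_rot: [-3.14, 0.001, 2.775]
force: [0.2, 0.3, 0.4]
width: 85.2
gripper_force: 0.0
```

Call:
move_arm:
  targets: "1 0 0 0 0 0 -6.7; 1 0 0 0 0 0 -6.7; 1 0 0 0 0 0 -6.4; 1 2.6 3.25 0 0 0 0; 1 2.6 3.25 0 0 0 0"

```text
clock: 7.7
eef_pos: [504.0, 427.7, 197.6]
tool_rot: [-3.138, 0.002, 3.107]
force: [-0.9, 1.8, 0.1]
width: 85.1
gripper_force: 0.0
```

Call:
move_arm:
  targets: "1 2.6 3.25 1 0 0 0; 1 2.51 3.3 1.5 0 0 0; 1 0 0 3 0 0 0; 1 0 0 3 0 0 0; 1 0 0 0 0 0 0"

```text
clock: 8.12
eef_pos: [450.0, 492.2, 107.8]
tool_rot: [-3.131, -0.007, 3.117]
force: [-1.1, -1.0, -1.9]
width: 84.9
gripper_force: 0.0
```

```bash
python3 -c "
from h import *
go(444,238,20,178.6)"
```

```text
clk 8.1 w 84.9 at [450.  492.2 107.8] yaw 178.6 | turn -0.0 shift cm [-2.000e-02 -2.543e+01  8.780e+00] tilt 3.131 -0.007 F [-1.1 -1.  -1.9] q7 0.64
```

I got one sign wrong there, so the tool went +y. It hit nothing. I'm going back over at a safe height.

Call:
move_arm:
  targets: "1 0 0 -3.5 0 0 0; 1 0 -3.7 0 0 0 0; 1 0 -3.7 0 0 0 0; 1 0 -3.7 0 0 0 0; 1 0 -3.7 0 0 0 0"

```text
clock: 8.53
eef_pos: [450.5, 345.9, 150.4]
tool_rot: [-3.141, 0.002, 3.115]
force: [1.0, -0.6, -0.2]
width: 85.6
gripper_force: 0.0
```

Call:
move_arm:
  targets: "1 0 -3.7 0 0 0 0; 1 0 -3.7 0 0 0 0; 1 0 -3.2 0 0 0 0; 1 0 0 2.5 0 0 0; 1 0 0 0 0 0 0"

```text
clock: 8.95
eef_pos: [446.5, 238.2, 123.0]
tool_rot: [-3.138, -0.002, 3.11]
force: [-0.1, -0.2, 0.3]
width: 85.8
gripper_force: 0.0
```

```bash
python3 -c "
from h import *
go(444,238,20,178.6)"
```

```text
clk 8.9 w 85.8 at [446.5 238.2 123. ] yaw 178.2 | turn -0.4 shift cm [ 0.25 -0.02 10.3 ] tilt 3.138 -0.002 F [-0.1 -0.2  0.3] q7 0.93
```

Call:
move_arm:
  targets: "1 0.25 0 3.4 0 0 0; 1 0 0 3.4 0 0 0; 1 0 0 3.4 0 0 0; 1 0 0 0 0 0 0; -1 0 0 0 0 0 0"

```text
clock: 9.37
eef_pos: [443.6, 243.2, 21.5]
tool_rot: [-3.14, -0.002, 3.118]
force: [0.5, 1.1, 0.0]
width: 75.3
gripper_force: 0.0
```

Call:
move_arm:
  targets: "-1 0 0 0 0 0 0; -1 0 0 0 0 0 0; -1 0 0 0 0 0 0; -1 0 0 0 0 0 0; -1 0 0 0 0 0 0"

```text
clock: 9.78
eef_pos: [445.9, 244.5, 24.0]
tool_rot: [3.139, 0.004, 3.118]
force: [-0.3, -0.6, 9.5]
width: 63.6
gripper_force: 67.6
```

Call:
move_arm:
  targets: "-1 0 0 -1 0 0 0; -1 0 0 -2 0 0 0; -1 0 0 -3 0 0 0; -1 0 0 -3 0 0 0; -1 0 0 -3 0 0 0"

```text
clock: 10.2
eef_pos: [443.6, 243.3, 143.9]
tool_rot: [3.141, -0.0, 3.118]
force: [-0.6, -0.2, -2.4]
width: 63.9
gripper_force: 67.0
```

```bash
python3 - <<'E'
from m import *
go(628.6,157,90,91.7)
t,s=snap('top','top2'),snap('scene','scene2')
cv2.imwrite('pics/c3.png',cv2.resize(s['color'][130:330,250:500],None,fx=3,fy=3,interpolation=cv2.INTER_CUBIC)[:,:,::-1])
E
```

```text
clk 10.2 w 63.9 at [443.6 243.3 143.9] yaw 178.6 | turn 86.9 shift cm [-9.18 18.23  5.39] tilt 3.141 -0.0 F [-0.6 -0.2 -2.4] q7 0.93
```

View pics/c3.png

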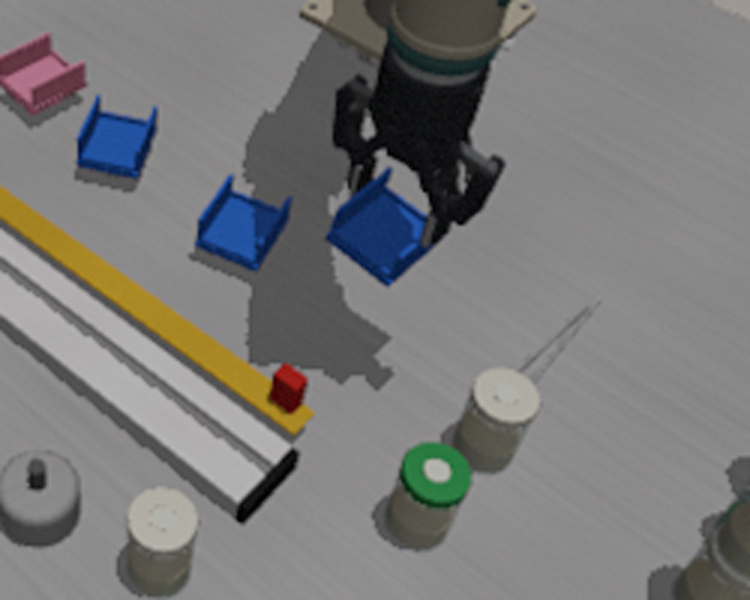

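The cradle is held square at about (385,230) in the crop. Next I'll turn it along the slot and carry it over.

Call:
move_arm:
  targets: "-1 0 0 0 0 0 6.7; -1 0 0 0 0 0 6.7; -1 0 0 0 0 0 6.7; -1 0 0 0 0 0 6.7; -1 0 0 0 0 0 6.7"

```text
clock: 10.72
eef_pos: [443.4, 243.1, 141.5]
tool_rot: [-3.141, -0.001, 2.527]
force: [0.1, 0.8, -1.7]
width: 64.0
gripper_force: 67.0
```

Call:
move_arm:
  targets: "-1 0 0 0 0 0 6.7; -1 0 0 0 0 0 6.7; -1 0 0 0 0 0 6.7; -1 0 0 0 0 0 6.7; -1 0 0 0 0 0 6.7"

```text
clock: 11.13
eef_pos: [443.3, 243.3, 141.4]
tool_rot: [-3.14, -0.0, 1.943]
force: [-0.1, -0.2, -2.8]
width: 63.8
gripper_force: 67.0
```

Call:
move_arm:
  targets: "-1 0 0 0 0 0 6.7; -1 0 0 0 0 0 6.7; -1 0 0 0 0 0 6.5; -1 -1.5 3 0 0 0 0; -1 -1.5 3 0 0 0 0"

```text
clock: 11.55
eef_pos: [502.9, 217.1, 141.2]
tool_rot: [-3.138, -0.0, 1.606]
force: [1.4, -1.1, -2.3]
width: 63.9
gripper_force: 67.0
```

Call:
move_arm:
  targets: "-1 -1.5 3 0 0 0 0; -1 -1.5 3 0 0 0 0; -1 -1.5 3 0 0 0 0; -1 -1.7 3.2 0 0 0 0; -1 0 0 2 0 0 0"

```text
clock: 11.97
eef_pos: [639.0, 150.9, 125.3]
tool_rot: [3.126, 0.003, 1.595]
force: [1.9, -1.4, -1.0]
width: 63.9
gripper_force: 67.2
```

Call:
move_arm:
  targets: "-1 0 0 1 0 0 0; -1 0 0 0 0 0 0; -1 0 0 0 0 0 0"

```text
clock: 12.22
eef_pos: [626.7, 157.9, 110.5]
tool_rot: [-3.138, -0.0, 1.602]
force: [-0.6, 0.7, -1.7]
width: 63.9
gripper_force: 67.2
```

```bash
python3 - <<'E'
from m import *
go(628.6,157,31,91.7)
p=read_state()['eef_pos']
t,s=snap('top','top3'),snap('scene','scene3')
for D in([t],[s],[t,s]): print(fit(D,'blue',CR,[p[0],p[1],91.7/57.3],z=p[2]-24))
c=np.hstack([cv2.resize(t['color'][150:220,180:270],(450,350),interpolation=cv2.INTER_CUBIC),cv2.resize(s['color'][190:280,270:360],(350,350),interpolation=cv2.INTER_CUBIC)])
cv2.imwrite('pics/c4.png',c[:,:,::-1])
E
```

```text
clk 12.2 w 63.9 at [626.7 157.9 110.5] yaw 91.8 | turn 0.1 shift cm [-0.09  0.18  7.95] tilt 3.138 -0.0 F [-0.6  0.7 -1.7] q7 0.02
(array([625.3, 148.2,  91.4]), np.float64(2.068))
(array([622.7, 156.5,  91.6]), np.float64(0.484))
(array([624. , 154.7,  91.5]), np.float64(2.592))
```

View pics/c4.png

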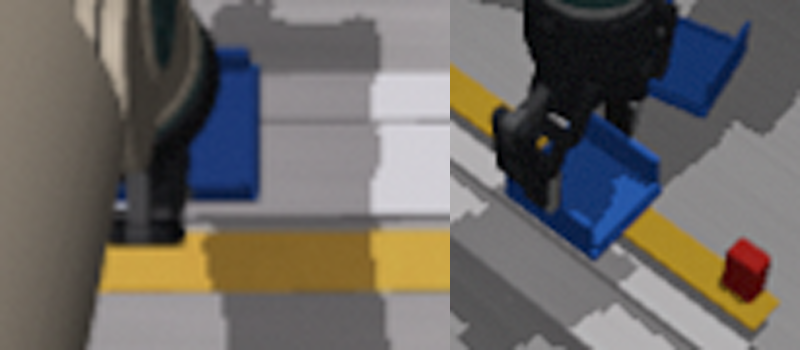

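Call:
move_arm:
  targets: "-1 0 0.18 1.5 0 0 0; -1 0 0 2 0 0 0; -1 0 0 1.5 0 0 0; -1 0 0 0.5 0 0 0; -1 0 0 0 0 0 0"

```text
clock: 12.73
eef_pos: [629.6, 157.7, 56.2]
tool_rot: [-3.14, 0.0, 1.602]
force: [-1.1, 0.1, -2.6]
width: 63.9
gripper_force: 67.2
```

```bash
python3 - <<'E'
from m import *
go(628.6,157,31,91.7)
t=snap('top','top4')
p=read_state()['eef_pos']
G=masks(t)['blue']
# visible part right of arm: columns
for c in (228,229,230):
    r=np.where(G[150:200,c])[0]+150; 
    if len(r): 
        a,b=r.min()-.5,r.max()+.5
        print(c,a,b,'far x',ray(t,(c,a),p[2]-24+58)[0].round(1),'near x',ray(t,(c,b),p[2]-24+58)[0].round(1), 'near@z28',ray(t,(c,b),p[2]-24+20)[0].round(1))
E
```

```text
clk 12.7 w 63.9 at [629.6 157.7  56.2] yaw 91.8 | turn 0.1 shift cm [-0.06 -0.1   2.52] tilt 3.14 0.0 F [-1.1  0.1 -2.6] q7 0.04
228 161.5 190.5 far x 662.8 near x 592.6 near@z28 596.6
229 161.5 190.5 far x 662.9 near x 592.7 near@z28 596.6
230 161.5 190.5 far x 662.9 near x 592.8 near@z28 596.7
```

The cradle is centred on the TCP to within 1 mm, so I'm lowering it.

Call:
move_arm:
  targets: "-1 0 -0.1 0.5 0 0 0; -1 0 0 0.4 0 0 0; -1 0 0 0.4 0 0 0; -1 0 0 0.3 0 0 0; -1 0 0 0 0 0 0"

```text
clock: 13.2
eef_pos: [631.0, 157.7, 48.8]
tool_rot: [3.139, -0.004, 1.601]
force: [-10.9, -1.3, 45.0]
width: 63.8
gripper_force: 74.1
```

Call:
move_arm:
  targets: "-1 0 0 -0.6 0 0 0; -1 0 0.2 0 0 0 0; -1 0 0 0 0 0 0; -1 0 0 0 0 0 0"

```text
clock: 13.53
eef_pos: [632.3, 157.2, 46.4]
tool_rot: [3.14, 0.0, 1.601]
force: [1.2, -0.2, -1.6]
width: 63.8
gripper_force: 67.2
```

Call:
move_arm:
  targets: "-1 0 0.1 0 0 0 0; -1 0 0 0 0 0 0; -1 0 0.1 0 0 0 0; -1 0 0 0 0 0 0"

```text
clock: 13.87
eef_pos: [633.2, 157.0, 46.0]
tool_rot: [-3.14, 0.0, 1.601]
force: [-0.2, 0.0, -1.6]
width: 64.1
gripper_force: 67.2
```

Call:
move_arm:
  targets: "-1 0 0 0.3 0 0 0; -1 0 0 0.3 0 0 0; -1 0 0 0 0 0 0"

```text
clock: 14.12
eef_pos: [632.8, 157.1, 39.7]
tool_rot: [-3.14, 0.0, 1.601]
force: [0.2, 0.6, -3.0]
width: 63.6
gripper_force: 67.2
```

```bash
python3 - <<'E'
from m import *
go(628.6,157,31,91.7)
t,s=snap('top','top5'),snap('scene','scene5')
c=np.hstack([cv2.resize(t['color'][150:210,190:250],(400,400),interpolation=cv2.INTER_CUBIC),cv2.resize(s['color'][200:280,270:350],(400,400),interpolation=cv2.INTER_CUBIC)])
cv2.imwrite('pics/c5.png',c[:,:,::-1])
E
```

```text
clk 14.1 w 63.6 at [632.8 157.1  39.7] yaw 91.7 | turn 0.0 shift cm [ 0.01 -0.42  0.87] tilt 3.14 0.0 F [ 0.2  0.6 -3. ] q7 0.05
```

View pics/c5.png

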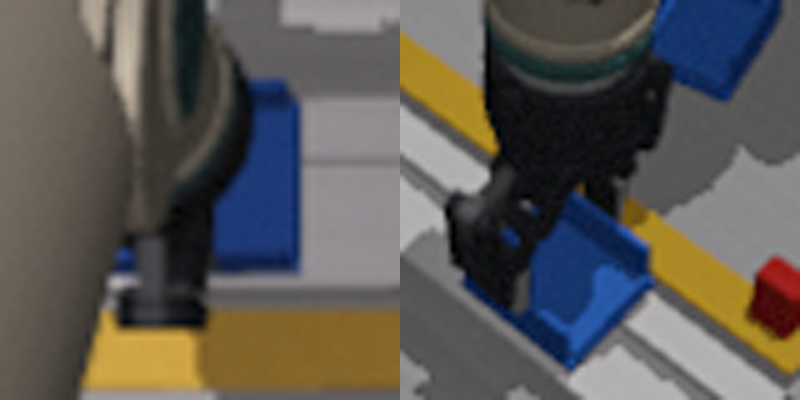

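The foot has entered the slot and moves freely at TCP z 39.7. I'll lower it to the seat, then twist.

Call:
move_arm:
  targets: "-1 0 0 0.3 0 0 0; -1 0 0 0.3 0 0 0; -1 0 0 0 0 0 0"

```text
clock: 14.47
eef_pos: [633.1, 157.1, 34.0]
tool_rot: [-3.14, 0.0, 1.601]
force: [0.3, 0.8, -3.7]
width: 64.2
gripper_force: 67.2
```

Call:
move_arm:
  targets: "-1 0 0 0.2 0 0 0; -1 0 0 0.2 0 0 0; -1 0 0 0 0 0 0"

```text
clock: 14.72
eef_pos: [633.4, 157.3, 33.2]
tool_rot: [-3.141, -0.001, 1.601]
force: [-6.6, -0.8, 14.7]
width: 64.2
gripper_force: 69.8
```

Call:
move_arm:
  targets: "-1 0 0 -0.5 0 0 0; -1 0 0 0 0 0 -3; -1 0 0 0 0 0 -6; -1 0 0 0 0 0 -6; -1 0 0 0 0 0 -6"

```text
clock: 15.13
eef_pos: [636.7, 159.0, 35.5]
tool_rot: [3.135, -0.0, 1.97]
force: [5.9, 3.8, -11.6]
width: 63.8
gripper_force: 68.3
```

Call:
move_arm:
  targets: "-1 0 0 0 0 0 -6; -1 0 0 0 0 0 -6; -1 0 0 0 0 0 -6; -1 0 0 0 0 0 -6; -1 0 0 0 0 0 -6"

```text
clock: 15.55
eef_pos: [631.9, 159.6, 33.8]
tool_rot: [3.141, -0.004, 2.497]
force: [-0.3, 5.0, -12.3]
width: 63.3
gripper_force: 69.2
```

Call:
move_arm:
  targets: "-1 0 0 0 0 0 -6; -1 0 0 0 0 0 -6; -1 0 0 0 0 0 -6; -1 0 0 0 0 0 -6; -1 0 0 0 0 0 -6"

```text
clock: 15.97
eef_pos: [631.3, 158.0, 33.8]
tool_rot: [-3.141, -0.004, 3.02]
force: [-1.8, 1.8, -10.3]
width: 63.8
gripper_force: 69.6
```

Call:
move_arm:
  targets: "-1 0 0 0 0 0 -6; -1 0 0 0 0 0 -3; -1 0 0 0 0 0 0; -1 0 0 0 0 0 0"

```text
clock: 16.3
eef_pos: [631.5, 157.2, 33.9]
tool_rot: [-3.142, -0.004, -3.113]
force: [-2.3, 2.2, -13.4]
width: 64.0
gripper_force: 69.1
```

```bash
python3 - <<'E'
from m import *
go(628.6,157,31,181.7)
E
```

```text
clk 16.3 w 64.0 at [631.5 157.2  33.9] yaw -178.4 | turn -0.1 shift cm [ 0.29 -0.01  0.29] tilt 3.142 -0.004 F [ -2.3   2.2 -13.4] q7 1.19
```

The foot is caught under the lips: there's a 13 N downward pull at the top of its play, so it's locked. I'll lower, release and lift.

Call:
move_arm:
  targets: "-1 0 0 0.4 0 0 0; -1 0 0 0 0 0 0; 1 0 0 0 0 0 0; 1 0 0 0 0 0 0; 1 0 0 0 0 0 0"

```text
clock: 16.72
eef_pos: [635.7, 157.1, 32.8]
tool_rot: [3.141, 0.004, -3.112]
force: [0.4, 0.3, 0.6]
width: 85.4
gripper_force: 0.0
```

Call:
move_arm:
  targets: "1 0 0 0 0 0 0; 1 0 0 -3 0 0 0; 1 0 0 -4 0 0 0; 1 0 0 -4 0 0 0; 1 0 0 0 0 0 0"

```text
clock: 17.13
eef_pos: [639.8, 158.9, 150.4]
tool_rot: [3.138, 0.015, -3.112]
force: [2.2, 0.4, 0.3]
width: 85.1
gripper_force: 0.0
```

```bash
python3 - <<'E'
from m import *
go(431.5,88.6,20,195.4)
E
```

```text
clk 17.1 w 85.1 at [639.8 158.9 150.4] yaw -178.3 | turn -13.7 shift cm [21.95 -1.24 13.04] tilt 3.138 0.015 F [2.2 0.4 0.3] q7 1.21
```

Call:
move_arm:
  targets: "1 0 0 0 0 0 -6.85; 1 0 0 0 0 0 -6.85; 1 3.6 -0.2 0 0 0 0; 1 3.6 -0.2 0 0 0 0; 1 3.6 -0.2 0 0 0 0"

```text
clock: 17.55
eef_pos: [530.5, 122.2, 141.6]
tool_rot: [3.142, 0.001, -2.873]
force: [-0.4, 0.2, -0.1]
width: 85.5
gripper_force: 0.0
```

Call:
move_arm:
  targets: "1 3.6 -0.2 0 0 0 0; 1 3.6 -0.2 0 0 0 0; 1 3.6 -0.2 0 0 0 0; 1 0 0 3 0 0 0; 1 0 0 0 0 0 0"

```text
clock: 17.97
eef_pos: [425.9, 86.8, 110.0]
tool_rot: [-3.141, -0.004, -2.873]
force: [0.3, 0.0, 0.1]
width: 85.7
gripper_force: 0.0
```

Call:
move_arm:
  targets: "1 0 0 0 0 0 0; 1 0 0 0 0 0 0"

```text
clock: 18.13
eef_pos: [430.6, 88.9, 112.3]
tool_rot: [3.141, 0.002, -2.872]
force: [1.3, 0.1, -1.5]
width: 85.7
gripper_force: 0.0
```

```bash
python3 - <<'E'
from m import *
go(431.5,88.6,20,195.4)
t,s=snap('top','top6'),snap('scene','scene6')
for D in([t],[s],[t,s]): print('A',fit(D,'blue',CR,[632,157,1.7/57.3],z=7))
for D in([t],[s],[t,s]): print('C',fit(D,'blue',CR,[432.7,-82.5,28/57.3],z=0))
for D in([s],): print('B',fit(D,'blue',CR,[431.5,88.6,15.4/57.3],z=0))
print('guard',fit([t],'yel',GD,[573,25,.03]),fit([s],'yel',GD,[573,25,.03]))
E
```

```text
clk 18.1 w 85.7 at [430.6  88.9 112.3] yaw -164.6 | turn 0.0 shift cm [-0.08 -0.05  9.23] tilt 3.141 0.002 F [ 1.3  0.1 -1.5] q7 1.36
A (array([633.1, 151.6,   3.9]), np.float64(0.118))
A (array([629.3, 153.3,   3.5]), np.float64(0.085))
A (array([630.5, 152.8,   1.8]), np.float64(0.218))
C (array([435. , -83.6,  28.8]), np.float64(0.083))
C (array([430.7, -81.9,  31.1]), np.float64(0.102))
C (array([433.2, -82.6,  27.7]), np.float64(0.236))
B (array([430.3,  89.3,  17.2]), np.float64(0.117))
guard (array([573. ,  25. ,   1.7]), np.float64(0.128)) (array([571.9,  27.4,   2. ]), np.float64(0.119))
```

Call:
move_arm:
  targets: "1 0 0 3 0 0 0; 1 0 0 3 0 0 0; 1 0 0 3.1 0 0 0; 1 0 0 0 0 0 0; 1 0 0 0 0 0 0"

```text
clock: 18.65
eef_pos: [428.9, 88.7, 20.0]
tool_rot: [3.14, -0.001, -2.872]
force: [1.5, 0.4, 1.5]
width: 85.3
gripper_force: 0.0
```

Call:
move_arm:
  targets: "-1 0 0 0 0 0 0; -1 0 0 0 0 0 0; -1 0 0 0 0 0 0; -1 0 0 0 0 0 0; -1 0 0 0 0 0 0"

```text
clock: 19.07
eef_pos: [430.8, 89.1, 23.0]
tool_rot: [3.141, 0.006, -2.872]
force: [-0.8, 0.8, 9.0]
width: 63.8
gripper_force: 66.0
```

Call:
move_arm:
  targets: "-1 0 0 0 0 0 0; -1 0 0 -2 0 0 0; -1 0 0 -3 0 0 0; -1 0 0 -3 0 0 0; -1 0 0 -3 0 0 0"

```text
clock: 19.48
eef_pos: [428.7, 88.3, 133.2]
tool_rot: [3.141, 0.002, -2.872]
force: [1.0, -0.0, -1.8]
width: 63.7
gripper_force: 68.9
```

Call:
move_arm:
  targets: "-1 0 0 0 0 0 6.9; -1 0 0 0 0 0 6.9; -1 0 0 0 0 0 6.9; -1 0 0 0 0 0 6.9; -1 0 0 0 0 0 6.9"

```text
clock: 19.9
eef_pos: [429.2, 88.3, 132.3]
tool_rot: [3.139, 0.002, 2.802]
force: [-0.2, 0.3, -2.4]
width: 64.1
gripper_force: 68.9
```

Call:
move_arm:
  targets: "-1 0 0 0 0 0 6.9; -1 0 0 0 0 0 6.9; -1 0 0 0 0 0 6.9; -1 0 0 0 0 0 6.9; -1 0 0 0 0 0 6.9"

```text
clock: 20.32
eef_pos: [429.2, 88.6, 132.1]
tool_rot: [3.138, 0.0, 2.201]
force: [-0.4, -0.2, -2.2]
width: 63.9
gripper_force: 68.9
```

Call:
move_arm:
  targets: "-1 0 0 0 0 0 6.9; -1 0 0 0 0 0 6.9; -1 0 0 0 0 0 6.9; -1 0 0 0 0 0 6.9; -1 0 0 0 0 0 7.1"

```text
clock: 20.73
eef_pos: [429.2, 88.7, 132.1]
tool_rot: [3.139, -0.002, 1.595]
force: [-0.2, -0.2, -2.8]
width: 63.7
gripper_force: 68.9
```

```bash
python3 - <<'E'
from m import *
go(635,27,60,91.7)
E
```

```text
clk 20.7 w 63.7 at [429.2  88.7 132.1] yaw 91.4 | turn -0.3 shift cm [-6.78 20.39  7.21] tilt 3.139 -0.002 F [-0.2 -0.2 -2.8] q7 -0.05
```

Call:
move_arm:
  targets: "-1 -1.13 3.4 0 0 0 -0.3; -1 -1.13 3.4 0 0 0 0; -1 -1.13 3.4 0 0 0 0; -1 -1.13 3.4 0 0 0 0; -1 -1.13 3.4 0 0 0 0"

```text
clock: 21.15
eef_pos: [602.4, 37.6, 132.5]
tool_rot: [3.139, -0.002, 1.607]
force: [0.7, 0.1, -2.8]
width: 64.0
gripper_force: 68.9
```

Call:
move_arm:
  targets: "-1 -1.13 3.4 0 0 0 0; -1 0 0 3 0 0 0; -1 0 0 3 0 0 0; -1 0 0 0 0 0 0; -1 0 0 0 0 0 0"

```text
clock: 21.57
eef_pos: [633.2, 27.8, 70.4]
tool_rot: [-3.138, -0.001, 1.606]
force: [-0.5, 0.1, -2.1]
width: 63.7
gripper_force: 68.9
```

Call:
move_arm:
  targets: "-1 0 0 0.8 0 0 0; -1 0 0 0.8 0 0 0; -1 0 0 0 0 0 0; -1 0 0 0 0 0 0"

```text
clock: 21.9
eef_pos: [634.9, 27.7, 55.3]
tool_rot: [3.141, -0.0, 1.607]
force: [0.3, 0.2, -2.3]
width: 64.0
gripper_force: 68.8
```

```bash
python3 - <<'E'
from m import *
go(635,27,60,91.7)
t=snap('top','top7')
p=read_state()['eef_pos']
G=masks(t)['blue']; z=p[2]-23.5
for c in range(275,295,2):
    r=np.where(G[150:200,c])[0]+150
    if len(r): print(c,r.min(),r.max(),'far-33',(ray(t,(c,r.min()-.5),z+58)[0]-33).round(1),'near+33',(ray(t,(c,r.max()+.5),z+20)[0]+33).round(1))
E
```

```text
clk 21.9 w 64.0 at [634.9  27.7  55.3] yaw 92.0 | turn 0.3 shift cm [-0.07  0.01 -0.47] tilt 3.141 -0.0 F [ 0.3  0.2 -2.3] q7 0.11
285 186 188 far-33 575.1 near+33 638.0
287 178 186 far-33 594.6 near+33 643.1
```

Occluded by the arm here. I'll lower it gently and read the force.

Call:
move_arm:
  targets: "-1 0 0 0.4 0 0 0; -1 0 0 0.4 0 0 0; -1 0 0 0.3 0 0 0; -1 0 0 0 0 0 0"

```text
clock: 22.28
eef_pos: [636.1, 27.8, 49.2]
tool_rot: [3.139, -0.001, 1.606]
force: [-10.3, 0.3, 34.0]
width: 63.9
gripper_force: 72.8
```

Call:
move_arm:
  targets: "-1 0 0 -0.6 0 0 0; -1 0 0.2 0 0 0 0; -1 0 0 0 0 0 0; -1 0 0 0 0 0 0"

```text
clock: 22.62
eef_pos: [637.9, 27.8, 50.0]
tool_rot: [3.14, -0.0, 1.606]
force: [-0.7, 0.3, 5.1]
width: 63.9
gripper_force: 69.8
```

Call:
move_arm:
  targets: "-1 0 0 0.3 0 0 0; -1 0 0 0.2 0 0 0; -1 0 0 0 0 0 0"

```text
clock: 22.87
eef_pos: [638.0, 27.8, 49.6]
tool_rot: [3.139, -0.001, 1.606]
force: [-8.5, 0.3, 37.5]
width: 63.9
gripper_force: 73.1
```

Call:
move_arm:
  targets: "-1 0 0 -0.5 0 0 0; -1 0 0 -0.3 0 0 0; -1 0 0 0 0 0 0; -1 0 0 0 0 0 0"

```text
clock: 23.2
eef_pos: [636.2, 27.5, 51.5]
tool_rot: [-3.14, 0.0, 1.606]
force: [0.0, 0.2, -2.3]
width: 63.5
gripper_force: 68.9
```

```bash
python3 - <<'E'
from m import *
go(635,27,60,91.7)
t,s=snap('top','top8'),snap('scene','scene8')
p=read_state()['eef_pos']
print(fit([s],'blue',CR,[p[0],p[1],91.7/57.3],z=p[2]-23))
c=np.hstack([cv2.resize(t['color'][150:210,250:310],(380,380),interpolation=cv2.INTER_CUBIC),cv2.resize(s['color'][180:255,230:305],(400,380),interpolation=cv2.INTER_CUBIC)])
cv2.imwrite('pics/c6.png',c[:,:,::-1])
E
```

```text
clk 23.2 w 63.5 at [636.2  27.5  51.5] yaw 92.0 | turn 0.3 shift cm [-0.04 -0.12 -0.85] tilt 3.14 0.0 F [ 0.   0.2 -2.3] q7 0.11
(array([633.4,  23.9,  91.9]), np.float64(0.481))
```

View pics/c6.png

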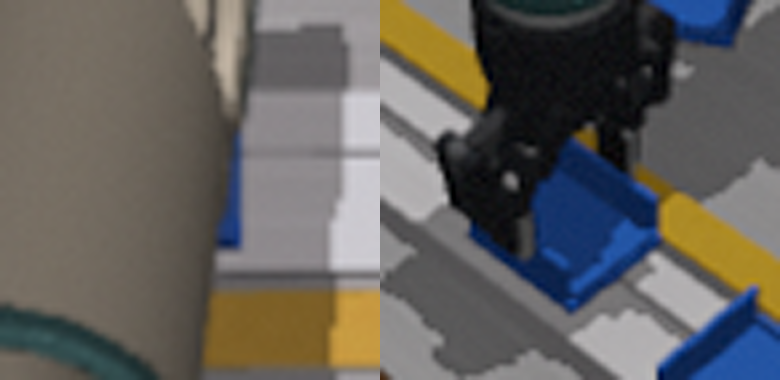

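```bash
python3 - <<'E'
from m import *
s=load('scene5'); t=load('top5')
for z in(14,15.5,17): print('A in slot',z,fit([s],'blue',CR,[632.8,157,91.7/57.3],z=z))
s=load('scene8')
for z in(26,28,30): print('B',z,fit([s],'blue',CR,[636,27,91.7/57.3],z=z))
E
```

```text
A in slot 14 (array([627.1, 154.6,  91.7]), np.float64(0.394))
A in slot 15.5 (array([628.4, 154.7,  91.7]), np.float64(0.397))
A in slot 17 (array([629.1, 156.1,  89.6]), np.float64(0.401))
B 26 (array([632.4,  22. ,  89.4]), np.float64(0.461))
B 28 (array([634.1,  23.4,  89.7]), np.float64(0.467))
B 30 (array([634.6,  24. ,  89.7]), np.float64(0.458))
```

Call:
move_arm:
  targets: "-1 0 -0.3 0 0 0 0; -1 0 0 0.4 0 0 0; -1 0 0 0.3 0 0 0; -1 0 0 0 0 0 0; -1 0 0 0 0 0 0"

```text
clock: 23.72
eef_pos: [633.5, 27.4, 45.2]
tool_rot: [-3.141, 0.0, 1.606]
force: [-0.5, 0.2, -2.7]
width: 64.0
gripper_force: 68.9
```

It's in the slot at x = 633.5. Now seat it and twist.

Call:
move_arm:
  targets: "-1 0 0 0.4 0 0 0; -1 0 0 0.4 0 0 0; -1 0 0 0.3 0 0 0; -1 0 0 0.2 0 0 0; -1 0 0 0 0 0 0"

```text
clock: 24.13
eef_pos: [633.4, 27.4, 32.0]
tool_rot: [-3.14, 0.0, 1.606]
force: [-0.6, 1.1, -3.4]
width: 63.7
gripper_force: 68.9
```

Call:
move_arm:
  targets: "-1 0 0 0 0 0 -3; -1 0 0 0 0 0 -6; -1 0 0 0 0 0 -6; -1 0 0 0 0 0 -6"

```text
clock: 24.47
eef_pos: [634.0, 27.4, 32.8]
tool_rot: [3.141, 0.0, 1.978]
force: [-0.1, 0.4, -2.2]
width: 64.3
gripper_force: 68.9
```

Call:
move_arm:
  targets: "-1 0 0 0 0 0 -6; -1 0 0 0 0 0 -6; -1 0 0 0 0 0 -6; -1 0 0 0 0 0 -6; -1 0 0 0 0 0 -6"

```text
clock: 24.88
eef_pos: [634.2, 27.7, 33.1]
tool_rot: [3.141, 0.0, 2.501]
force: [-0.8, 1.1, -0.3]
width: 63.8
gripper_force: 69.1
```

Call:
move_arm:
  targets: "-1 0 0 0 0 0 -6; -1 0 0 0 0 0 -6; -1 0 0 0 0 0 -6; -1 0 0 0 0 0 -6; -1 0 0 0 0 0 -6"

```text
clock: 25.3
eef_pos: [633.6, 26.8, 32.7]
tool_rot: [-3.141, -0.0, 3.025]
force: [0.1, -0.5, -2.8]
width: 63.9
gripper_force: 68.9
```

Call:
move_arm:
  targets: "-1 0 0 0 0 0 -6; -1 0 0 0 0 0 -3; -1 0 0 0 0 0 0; -1 0 0 -0.4 0 0 0; -1 0 0 0 0 0 0"

```text
clock: 25.72
eef_pos: [632.8, 26.8, 34.4]
tool_rot: [-3.141, -0.002, -3.108]
force: [3.1, 0.1, -19.8]
width: 63.5
gripper_force: 82.6
```

Call:
move_arm:
  targets: "-1 0 0 0.5 0 0 0; -1 0 0 0 0 0 0; 1 0 0 0 0 0 0; 1 0 0 0 0 0 0; 1 0 0 0 0 0 0"

```text
clock: 26.13
eef_pos: [634.9, 27.7, 32.9]
tool_rot: [3.141, 0.002, -3.106]
force: [-0.5, -0.5, 0.2]
width: 85.2
gripper_force: 0.0
```

Call:
move_arm:
  targets: "1 0 0 0 0 0 0; 1 0 0 -3 0 0 0; 1 0 0 -4 0 0 0; 1 0 0 -3 0 0 0; 1 0 0 0 0 0 0"

```text
clock: 26.55
eef_pos: [638.8, 28.3, 139.0]
tool_rot: [3.141, 0.013, -3.106]
force: [1.6, -0.4, -1.6]
width: 85.6
gripper_force: 0.0
```

```bash
python3 - <<'E'
from m import *
go(433,-82.6,110,208.4)
E
```

```text
clk 26.6 w 85.6 at [638.8  28.3 139. ] yaw -178.0 | turn -26.4 shift cm [23.38  0.03  2.9 ] tilt 3.141 0.013 F [ 1.6 -0.4 -1.6] q7 1.28
```

Call:
move_arm:
  targets: "1 0 0 0 0 0 -6.6; 1 0 0 0 0 0 -6.6; 1 0 0 0 0 0 -6.6; 1 0 0 0 0 0 -6.6; 1 3.8 0 0 0 0 0"

```text
clock: 26.97
eef_pos: [606.5, 14.2, 132.4]
tool_rot: [3.141, 0.011, -2.637]
force: [1.6, -0.2, 0.3]
width: 85.6
gripper_force: 0.0
```

Call:
move_arm:
  targets: "1 3.8 0 0 0 0 0; 1 3.8 0 0 0 0 0; 1 3.8 0 0 0 0 0; 1 3.8 0 0 0 0 0; 1 3.9 0 0 0 0 0"

```text
clock: 27.38
eef_pos: [431.3, -82.2, 132.1]
tool_rot: [-3.141, 0.001, -2.645]
force: [0.4, -0.9, 0.3]
width: 85.5
gripper_force: 0.0
```

Call:
move_arm:
  targets: "1 0 0 3 0 0 0; 1 0 0 0 0 0 0; 1 0 0 0 0 0 0; 1 0 0 0 0 0 0"

```text
clock: 27.72
eef_pos: [434.4, -80.7, 102.5]
tool_rot: [-3.141, 0.002, -2.644]
force: [0.4, 0.2, 0.3]
width: 85.5
gripper_force: 0.0
```

```bash
python3 - <<'E'
from m import *
go(433,-82.6,21,208.4)
s=snap('scene','scene9')
print('B',fit([s],'blue',CR,[633,25,.03],z=7),'A',fit([s],'blue',CR,[632,154,.03],z=7))
E
```

```text
clk 27.7 w 85.5 at [434.4 -80.7 102.5] yaw -151.5 | turn 0.1 shift cm [ 0.21 -0.11  8.15] tilt 3.141 0.002 F [0.4 0.2 0.3] q7 1.71
B (array([633. ,  26.3,   2. ]), np.float64(0.333)) A (array([629.4, 152.7,   3.1]), np.float64(0.343))
```

Call:
move_arm:
  targets: "1 0.2 -0.1 2.7 0 0 0; 1 0 0 2.7 0 0 0; 1 0 0 2.7 0 0 0; 1 0 0 0 0 0 0; 1 0 0 0 0 0 0"

```text
clock: 28.18
eef_pos: [431.6, -82.5, 20.6]
tool_rot: [3.141, -0.001, -2.643]
force: [1.2, -0.6, 0.4]
width: 85.2
gripper_force: 0.0
```

Call:
move_arm:
  targets: "-1 0 0 0 0 0 0; -1 0 0 0 0 0 0; -1 0 0 0 0 0 0; -1 0 0 0 0 0 0; -1 0 0 0 0 0 0"

```text
clock: 28.6
eef_pos: [432.6, -83.1, 22.8]
tool_rot: [-3.14, 0.003, -2.645]
force: [-1.6, 1.8, 6.9]
width: 64.2
gripper_force: 64.4
```

Call:
move_arm:
  targets: "-1 0 0 0 0 0 0; -1 0 0 -2 0 0 0; -1 0 0 -3 0 0 0; -1 0 0 -3 0 0 0; -1 0 0 -3 0 0 0"

```text
clock: 29.02
eef_pos: [431.0, -83.4, 133.3]
tool_rot: [-3.141, 0.001, -2.645]
force: [0.6, -0.3, -2.3]
width: 64.2
gripper_force: 69.2
```

Call:
move_arm:
  targets: "-1 0 0 0 0 0 6.9; -1 0 0 0 0 0 6.9; -1 0 0 0 0 0 6.9; -1 0 0 0 0 0 6.9; -1 0 0 0 0 0 6.9"

```text
clock: 29.43
eef_pos: [431.4, -83.6, 132.3]
tool_rot: [3.142, 0.002, 3.029]
force: [-0.7, -1.0, -2.8]
width: 64.1
gripper_force: 69.2
```

Call:
move_arm:
  targets: "-1 0 0 0 0 0 6.9; -1 0 0 0 0 0 6.9; -1 0 0 0 0 0 6.9; -1 0 0 0 0 0 6.9; -1 0 0 0 0 0 6.9"

```text
clock: 29.85
eef_pos: [431.4, -83.3, 132.1]
tool_rot: [3.14, 0.001, 2.428]
force: [-0.1, -0.3, -2.5]
width: 63.8
gripper_force: 69.2
```

Call:
move_arm:
  targets: "-1 0 0 0 0 0 6.9; -1 0 0 0 0 0 6.9; -1 0 0 0 0 0 6.9; -1 0 0 0 0 0 6.9; -1 0 0 0 0 0 6.9"

```text
clock: 30.27
eef_pos: [431.5, -83.0, 132.1]
tool_rot: [3.139, -0.001, 1.826]
force: [0.0, 0.8, -2.8]
width: 63.9
gripper_force: 69.2
```

Call:
move_arm:
  targets: "-1 0 0 0 0 0 6.9; -1 0 0 0 0 0 6.4; -1 0 0 0 0 0 0; -1 0 0 0 0 0 0"

```text
clock: 30.6
eef_pos: [431.5, -83.1, 131.6]
tool_rot: [3.14, -0.001, 1.603]
force: [0.4, 0.2, -2.3]
width: 63.9
gripper_force: 69.2
```

```bash
python3 - <<'E'
from m import *
go(636.5,-103,55,91.7)
E
```

```text
clk 30.6 w 63.9 at [431.5 -83.1 131.6] yaw 91.8 | turn 0.1 shift cm [-2.6  20.44  7.66] tilt 3.14 -0.001 F [ 0.4  0.2 -2.3] q7 0.27
```

Call:
move_arm:
  targets: "-1 -0.43 3.4 0 0 0 0; -1 -0.43 3.4 0 0 0 0; -1 -0.43 3.4 0 0 0 0; -1 -0.43 3.4 0 0 0 0; -1 -0.43 3.4 0 0 0 0"

```text
clock: 31.02
eef_pos: [603.1, -100.0, 131.3]
tool_rot: [3.141, -0.001, 1.602]
force: [0.3, 0.0, -2.3]
width: 64.0
gripper_force: 69.2
```

Call:
move_arm:
  targets: "-1 -0.45 3.4 0 0 0 0; -1 0 0 3 0 0 0; -1 0 0 3 0 0 0; -1 0 0 1.6 0 0 0; -1 0 0 0 0 0 0"

```text
clock: 31.43
eef_pos: [633.9, -102.8, 51.7]
tool_rot: [-3.137, -0.002, 1.602]
force: [-1.3, 0.6, -2.4]
width: 63.8
gripper_force: 69.2
```

Call:
move_arm:
  targets: "-1 0 0 0 0 0 0; -1 0 0 0.4 0 0 0; -1 0 0 0.4 0 0 0; -1 0 0 0 0 0 0"

```text
clock: 31.77
eef_pos: [635.8, -103.7, 47.1]
tool_rot: [3.141, -0.0, 1.6]
force: [0.2, -0.3, -2.8]
width: 64.2
gripper_force: 69.2
```

No contact at z 47.1, so it's going in.

Call:
move_arm:
  targets: "-1 0 0 0.4 0 0 0; -1 0 0 0.3 0 0 0; -1 0 0 0 0 0 0"

```text
clock: 32.02
eef_pos: [635.4, -103.5, 39.2]
tool_rot: [-3.141, -0.0, 1.6]
force: [-1.0, -0.4, -2.6]
width: 63.7
gripper_force: 69.2
```

Call:
move_arm:
  targets: "-1 0 0 0.3 0 0 0; -1 0 0 0.3 0 0 0; -1 0 0 0.2 0 0 0; -1 0 0 0 0 0 0"

```text
clock: 32.35
eef_pos: [635.4, -103.5, 31.0]
tool_rot: [-3.14, -0.0, 1.599]
force: [-0.5, -0.3, -2.5]
width: 63.9
gripper_force: 69.2
```

Call:
move_arm:
  targets: "-1 0 0 -0.1 0 0 -3; -1 0 0 0 0 0 -6; -1 0 0 0 0 0 -6; -1 0 0 0 0 0 -6; -1 0 0 0 0 0 -6"

```text
clock: 32.77
eef_pos: [636.4, -103.6, 32.8]
tool_rot: [3.141, 0.0, 2.076]
force: [-0.6, -0.2, -1.3]
width: 63.7
gripper_force: 69.3
```

Call:
move_arm:
  targets: "-1 0 0 0 0 0 -6; -1 0 0 0 0 0 -6; -1 0 0 0 0 0 -6; -1 0 0 0 0 0 -6; -1 0 0 0 0 0 -6"

```text
clock: 33.18
eef_pos: [636.2, -103.0, 33.2]
tool_rot: [3.141, 0.0, 2.599]
force: [-0.2, -0.0, 0.5]
width: 64.0
gripper_force: 69.5
```

Call:
move_arm:
  targets: "-1 0 0 0 0 0 -6; -1 0 0 0 0 0 -6; -1 0 0 0 0 0 -6; -1 0 0 0 0 0 -6; -1 0 0 0 0 0 -6"

```text
clock: 33.6
eef_pos: [635.8, -104.1, 32.7]
tool_rot: [-3.141, -0.0, 3.122]
force: [-0.2, 0.3, -2.4]
width: 63.7
gripper_force: 69.2
```

Call:
move_arm:
  targets: "-1 0 0 0 0 0 -3; -1 0 0 0 0 0 0; -1 0 0 -0.4 0 0 0; -1 0 0 0 0 0 0"

```text
clock: 33.93
eef_pos: [635.0, -104.1, 34.0]
tool_rot: [3.141, -0.002, -3.115]
force: [4.5, -0.6, -21.1]
width: 63.5
gripper_force: 82.0
```

Locked. Release, back off, and check all the cradles and jars.

Call:
move_arm:
  targets: "-1 0 0 0.5 0 0 0; -1 0 0 0 0 0 0; 1 0 0 0 0 0 0; 1 0 0 0 0 0 0; 1 0 0 0 0 0 0"

```text
clock: 34.35
eef_pos: [636.6, -103.5, 32.7]
tool_rot: [-3.141, 0.002, -3.113]
force: [0.2, 0.1, -0.4]
width: 85.8
gripper_force: 0.0
```

Call:
move_arm:
  targets: "1 0 0 0 0 0 0; 1 0 0 -4 0 0 0; 1 0 0 -4 0 0 0; 1 0 0 -4 0 0 0; 1 0 0 -3 0 0 0"

```text
clock: 34.77
eef_pos: [637.0, -103.5, 185.5]
tool_rot: [-3.141, 0.004, -3.113]
force: [0.9, 0.2, 0.6]
width: 85.6
gripper_force: 0.0
```

Call:
move_arm:
  targets: "1 3 -2.7 0 0 0 0; 1 3 -2.7 0 0 0 0; 1 3 -2.7 0 0 0 0; 1 3 -2.7 0 0 0 0; 1 3 -2.7 0 0 0 0"

```text
clock: 35.18
eef_pos: [488.3, -244.0, 182.3]
tool_rot: [-3.141, 0.001, -3.113]
force: [0.2, -0.7, 0.3]
width: 85.4
gripper_force: 0.0
```

```bash
python3 - <<'E'
from m import *
t,s=snap('top','top10'),snap('scene','scene10')
for x,y in((632,155),(633,26),(636,-104)): 
    for D in([t],[s]): print('cr',fit(D,'blue',CR,[x,y,.03],z=7))
for x,y in((558,383),(575,-377),(459,-397)):
    for D in([t],[s],[t,s]): print('jar',fit(D,'green',LID,[x,y,0],yaw=False))
print('guard',fit([t],'yel',GD,[573,25,.03]),fit([s],'yel',GD,[573,25,.03]))
go(575,-377,130,181.7)
cv2.imwrite('pics/v1.png',np.hstack([t['color'][100:320,90:490],s['color'][90:310,120:520]])[:,:,::-1])
E
```

```text
cr (array([633.2, 151.5,   1.6]), np.float64(0.112))
cr (array([629.2, 153.4,   3.3]), np.float64(0.325))
cr (array([636.2,  24.6,   1.4]), np.float64(0.133))
cr (array([633.2,  27.6,   3.6]), np.float64(0.498))
cr (array([ 638. , -104.1,    1.2]), np.float64(0.122))
cr (array([ 635.7, -103.2,    3.2]), np.float64(0.402))
jar (array([456.7, 455. ,   0. ]), np.float64(1.0))
jar (array([506.7, 398.6,   0. ]), np.float64(0.327))
jar (array([508. , 395.9,   0. ]), np.float64(0.91))
jar (array([ 580.8, -380.1,   -0. ]), np.float64(1.537))
jar (array([ 574.9, -377. ,    0. ]), np.float64(0.448))
jar (array([ 575.9, -377.4,    0. ]), np.float64(1.989))
jar (array([ 459., -397.,    0.]), np.float64(inf))
jar (array([ 456.7, -396.8,    0. ]), np.float64(0.472))
jar (array([ 459., -397.,    0.]), np.float64(inf))
guard (array([573. ,  25. ,   1.7]), np.float64(0.126)) (array([571.9,  28.6,   1.8]), np.float64(0.147))
clk 35.3 w 85.1 at [ 483.1 -250.   181.7] yaw -179.0 | turn -0.7 shift cm [ -8.8  -12.97   5.17] tilt 3.137 -0.006 F [ 0.1 -0.3  0.1] q7 1.73m.py:29: RuntimeWarning: divide by zero encountered in scalar divide
  return sum(np.abs(render(d,parts,p,z,lo,(m.shape[0]*S,m.shape[1]*S))-m).sum()/m.sum() for d,lo,m in W)
  np.max(np.abs(fsim[0] - fsim[1:])) <= fatol):
```

View pics/v1.png

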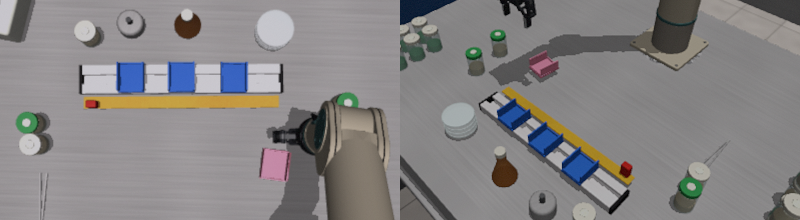

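All three cradles are locked square. Green jar 1 has been knocked to about (117,222) in the full top view, next to a white jar. I'll fetch the right-hand jar first.

Call:
move_arm:
  targets: "1 -1.76 -2.6 0 0 0 -0.7; 1 -1.76 -2.6 0 0 0 0; 1 -1.76 -2.6 0 0 0 0; 1 -1.76 -2.6 0 0 0 0; 1 -1.76 -2.6 0 0 0 0"

```text
clock: 35.7
eef_pos: [583.8, -370.3, 182.3]
tool_rot: [-3.141, 0.001, -3.101]
force: [0.7, -0.2, 0.6]
width: 85.3
gripper_force: 0.0
```

Call:
move_arm:
  targets: "1 0 0 2 0 0 0; 1 0 0 2 0 0 0; 1 0 0 0 0 0 0; 1 0 0 0 0 0 0; 1 0 0 0 0 0 0"

```text
clock: 36.12
eef_pos: [583.5, -369.0, 142.9]
tool_rot: [-3.141, 0.001, -3.1]
force: [0.5, -0.0, 1.2]
width: 85.3
gripper_force: 0.0
```

```bash
python3 - <<'E'
from m import *
go(575,-377,36,181.7)
E
```

```text
clk 36.1 w 85.3 at [ 583.5 -369.   142.9] yaw -177.6 | turn 0.7 shift cm [ 0.88 -0.77 10.69] tilt 3.141 0.001 F [ 0.5 -0.   1.2] q7 1.87
```

Call:
move_arm:
  targets: "1 0.88 -0.77 0 0 0 0.7; 1 0 0 0 0 0 0; 1 0 0 3.5 0 0 0; 1 0 0 3.5 0 0 0; 1 0 0 3.7 0 0 0"

```text
clock: 36.53
eef_pos: [575.0, -379.2, 36.0]
tool_rot: [-3.138, 0.003, -3.114]
force: [-0.0, 0.0, -0.1]
width: 85.6
gripper_force: 0.0
```

Call:
move_arm:
  targets: "1 0 0 0 0 0 0; -1 0 0 0 0 0 0; -1 0 0 0 0 0 0; -1 0 0 0 0 0 0; -1 0 0 0 0 0 0"

```text
clock: 36.95
eef_pos: [576.4, -378.4, 38.4]
tool_rot: [-3.139, 0.005, -3.113]
force: [-0.4, 0.8, 6.5]
width: 51.3
gripper_force: 62.3
```

Call:
move_arm:
  targets: "-1 0 0 0 0 0 0; -1 0 0 0 0 0 0; -1 0 0 0 0 0 0; -1 0 0 -1 0 0 0; -1 0 0 -3 0 0 0"

```text
clock: 37.37
eef_pos: [571.0, -376.2, 72.3]
tool_rot: [3.138, -0.007, -3.113]
force: [-0.0, 0.2, -2.7]
width: 51.1
gripper_force: 63.3
```

Call:
move_arm:
  targets: "-1 0 0 -3.5 0 0 0; -1 0 0 -3.5 0 0 0; -1 0 0 -3.5 0 0 0; -1 0 0 0 0 0 0; -1 0 0 0 0 0 0"

```text
clock: 37.78
eef_pos: [575.7, -378.4, 183.7]
tool_rot: [-3.138, 0.005, -3.113]
force: [-0.3, 0.1, -3.5]
width: 51.5
gripper_force: 63.6
```

```bash
python3 - <<'E'
from m import *
go(636,-103.8,110,181.7)
E
```

```text
clk 37.8 w 51.5 at [ 575.7 -378.4  183.7] yaw -178.4 | turn -0.1 shift cm [-6.84 27.27  7.37] tilt 3.138 0.005 F [-0.3  0.1 -3.5] q7 1.89
```

Call:
move_arm:
  targets: "-1 -0.85 3.4 0 0 0 0; -1 -0.85 3.4 0 0 0 0; -1 -0.85 3.4 0 0 0 0; -1 -0.85 3.4 0 0 0 0; -1 -0.85 3.4 0 0 0 0"

```text
clock: 38.2
eef_pos: [610.4, -204.7, 178.3]
tool_rot: [3.141, -0.003, -3.113]
force: [-0.5, 0.6, -2.6]
width: 51.6
gripper_force: 63.6
```

Call:
move_arm:
  targets: "-1 -0.85 3.4 0 0 0 0; -1 -0.85 3.4 0 0 0 0; -1 -0.85 3.4 0 0 0 0; -1 0 0 3 0 0 0; -1 0 0 2 0 0 0"

```text
clock: 38.62
eef_pos: [634.0, -99.1, 128.2]
tool_rot: [3.139, -0.001, -3.107]
force: [-1.3, -2.1, -3.6]
width: 51.4
gripper_force: 63.7
```

Call:
move_arm:
  targets: "-1 0 0 0 0 0 0; -1 0 0 0 0 0 0; -1 0 0 0 0 0 0"

```text
clock: 38.87
eef_pos: [634.5, -104.4, 130.0]
tool_rot: [-3.141, 0.0, -3.114]
force: [0.5, 0.1, -2.4]
width: 51.5
gripper_force: 63.5
```

```bash
python3 - <<'E'
from m import *
go(636,-103.8,73,181.7)
E
```

```text
clk 38.9 w 51.5 at [ 634.5 -104.4  130. ] yaw -178.4 | turn -0.1 shift cm [-0.15  0.05  5.7 ] tilt 3.141 0.0 F [ 0.5  0.1 -2.4] q7 1.44
```

Call:
move_arm:
  targets: "-1 -0.1 0.05 2 0 0 0; -1 0 0 1.5 0 0 0; -1 0 0 1 0 0 0; -1 0 0 0 0 0 0; -1 0 0 0 0 0 0"

```text
clock: 39.28
eef_pos: [635.7, -103.5, 85.2]
tool_rot: [-3.142, 0.0, -3.114]
force: [0.1, -0.1, -1.3]
width: 51.1
gripper_force: 63.6
```

Call:
move_arm:
  targets: "-1 0 0 0.5 0 0 0; -1 0 0 0.4 0 0 0; -1 0 0 0 0 0 0; -1 0 0 0 0 0 0"

```text
clock: 39.62
eef_pos: [635.4, -103.1, 75.8]
tool_rot: [-3.142, -0.0, -3.113]
force: [-0.4, 1.0, -2.0]
width: 51.3
gripper_force: 63.6
```

Call:
move_arm:
  targets: "-1 0 0 0.3 0 0 0; -1 0 0 0 0 0 0; -1 0 0 0 0 0 0"

```text
clock: 39.87
eef_pos: [636.2, -103.1, 73.5]
tool_rot: [-3.141, 0.002, -3.113]
force: [-0.2, -0.3, 2.6]
width: 50.8
gripper_force: 63.9
```

Call:
move_arm:
  targets: "1 0 0 0 0 0 0; 1 0 0 0 0 0 0; 1 0 0 0 0 0 0; 1 0 0 0 0 0 0; 1 0 0 -2 0 0 0"

```text
clock: 40.28
eef_pos: [632.4, -103.1, 89.3]
tool_rot: [3.141, -0.007, -3.113]
force: [-0.2, 0.3, -0.3]
width: 85.3
gripper_force: 0.0
```

Call:
move_arm:
  targets: "1 0 0 -4 0 0 0; 1 0 0 -4 0 0 0; 1 0 0 -2 0 0 0; 1 0 0 0 0 0 0; 1 0 0 0 0 0 0"

```text
clock: 40.7
eef_pos: [636.2, -103.2, 194.2]
tool_rot: [-3.141, 0.003, -3.113]
force: [0.2, 0.1, -0.3]
width: 85.5
gripper_force: 0.0
```

```bash
python3 - <<'E'
from m import *
s=snap('scene','scene11'); t=snap('top','top11')
print('placed',fit([s],'green',LID,[636,-103,0],z=35,yaw=False))
g=[458,-396.8]
print('J3',fit([s],'green',LID,g+[0],yaw=False),fit([t],'green',LID,g+[0],yaw=False))
print('J1',fit([t],'green',LID,[508,396,0],yaw=False))
go(459,-397,130,181.7)
E
```

```text
placed (array([ 633.3, -101.4,    0. ]), np.float64(0.404))
J3 (array([ 458. , -396.8,    0. ]), np.float64(inf)) (array([ 461.1, -397.9,    0. ]), np.float64(0.515))
J1 (array([510.2, 395.1,   0. ]), np.float64(0.536))
clk 40.8 w 85.2 at [ 634.4 -103.3  191.6] yaw -178.4 | turn -0.1 shift cm [ 18.41 -28.84   6.16] tilt 3.142 -0.002 F [ 0.1  0.4 -0.1] q7 1.47m.py:29: RuntimeWarning: divide by zero encountered in scalar divide
  return sum(np.abs(render(d,parts,p,z,lo,(m.shape[0]*S,m.shape[1]*S))-m).sum()/m.sum() for d,lo,m in W)
  np.max(np.abs(fsim[0] - fsim[1:])) <= fatol):
```

Call:
move_arm:
  targets: "1 1.83 -2.88 0 0 0 0; 1 1.83 -2.88 0 0 0 0; 1 1.83 -2.88 0 0 0 0; 1 1.83 -2.88 0 0 0 0; 1 1.83 -2.88 0 0 0 0"

```text
clock: 41.22
eef_pos: [545.9, -250.5, 190.8]
tool_rot: [3.14, -0.003, -3.113]
force: [-0.3, -0.5, 1.0]
width: 85.4
gripper_force: 0.0
```

Call:
move_arm:
  targets: "1 1.83 -2.88 0 0 0 0; 1 1.83 -2.88 0 0 0 0; 1 1.83 -2.88 0 0 0 0; 1 1.83 -2.88 0 0 0 0; 1 1.83 -2.88 0 0 0 0"

```text
clock: 41.63
eef_pos: [458.6, -396.9, 190.8]
tool_rot: [3.139, -0.003, -3.113]
force: [1.0, -0.1, 0.4]
width: 85.5
gripper_force: 0.0
```

Call:
move_arm:
  targets: "1 0 0 3 0 0 0; 1 0 0 2 0 0 0; 1 0 0 0 0 0 0; 1 0 0 0 0 0 0; 1 0 0 0 0 0 0"

```text
clock: 42.05
eef_pos: [461.3, -395.7, 142.9]
tool_rot: [3.141, 0.0, -3.112]
force: [0.7, -0.7, 0.8]
width: 85.6
gripper_force: 0.0
```

```bash
python3 - <<'E'
from m import *
go(460,-397,36,181.7)
E
```

```text
clk 42.0 w 85.6 at [ 461.3 -395.7  142.9] yaw -178.3 | turn -0.0 shift cm [ 0.14 -0.13 10.69] tilt 3.141 0.0 F [ 0.7 -0.7  0.8] q7 1.97
```

Call:
move_arm:
  targets: "1 0.1 -0.1 3.5 0 0 0; 1 0 0 3.5 0 0 0; 1 0 0 3.6 0 0 0; 1 0 0 0 0 0 0; 1 0 0 0 0 0 0"

```text
clock: 42.47
eef_pos: [459.7, -396.3, 36.5]
tool_rot: [3.14, -0.002, -3.112]
force: [1.1, 0.3, 0.6]
width: 85.1
gripper_force: 0.0
```

Call:
move_arm:
  targets: "-1 0 0 0 0 0 0; -1 0 0 0 0 0 0; -1 0 0 0 0 0 0; -1 0 0 0 0 0 0; -1 0 0 0 0 0 0"

```text
clock: 42.88
eef_pos: [461.6, -398.1, 39.8]
tool_rot: [-3.139, 0.004, -3.113]
force: [0.1, 0.7, 7.5]
width: 50.9
gripper_force: 61.3
```

Call:
move_arm:
  targets: "-1 0 0 0 0 0 0; -1 0 0 0 0 0 0; -1 0 0 -1 0 0 0; -1 0 0 -3 0 0 0; -1 0 0 -4 0 0 0"

```text
clock: 43.3
eef_pos: [457.5, -395.9, 116.2]
tool_rot: [3.138, -0.005, -3.113]
force: [1.1, -0.9, -1.9]
width: 50.9
gripper_force: 63.2
```

Call:
move_arm:
  targets: "-1 0 0 -4 0 0 0; -1 0 0 -4 0 0 0; -1 0 0 -4 0 0 0; -1 0 0 0 0 0 0; -1 0 0 0 0 0 0"

```text
clock: 43.72
eef_pos: [461.1, -398.2, 240.8]
tool_rot: [-3.137, 0.005, -3.113]
force: [-0.4, 0.2, -3.8]
width: 50.7
gripper_force: 63.5
```

```bash
python3 - <<'E'
from m import *
go(634,27.2,130,181.7)
E
```

```text
clk 43.7 w 50.7 at [ 461.1 -398.2  240.8] yaw -178.4 | turn -0.1 shift cm [-18.55  42.01  11.08] tilt 3.137 0.005 F [-0.4  0.2 -3.8] q7 2.02
```

Call:
move_arm:
  targets: "-1 -1.43 3.23 0 0 0 0; -1 -1.43 3.23 0 0 0 0; -1 -1.43 3.23 0 0 0 0; -1 -1.43 3.23 0 0 0 0; -1 -1.43 3.23 0 0 0 0"

```text
clock: 44.13
eef_pos: [525.5, -232.0, 235.5]
tool_rot: [3.141, -0.003, -3.114]
force: [0.9, -0.4, -2.4]
width: 51.2
gripper_force: 63.5
```

Call:
move_arm:
  targets: "-1 -1.43 3.23 0 0 0 0; -1 -1.43 3.23 0 0 0 0; -1 -1.43 3.23 0 0 0 0; -1 -1.43 3.23 0 0 0 0; -1 -1.43 3.23 0 0 0 0"

```text
clock: 44.55
eef_pos: [592.4, -68.8, 235.4]
tool_rot: [-3.142, -0.003, -3.113]
force: [0.6, -0.1, -2.2]
width: 50.7
gripper_force: 63.5
```

Call:
move_arm:
  targets: "-1 -1.43 3.23 0 0 0 0; -1 -1.43 3.23 0 0 0 0; -1 -1.43 3.23 0 0 0 0; -1 0 0 3 0 0 0; -1 0 0 3 0 0 0"

```text
clock: 44.97
eef_pos: [634.3, 32.2, 176.6]
tool_rot: [3.139, 0.003, -3.108]
force: [-1.0, -1.9, -2.8]
width: 51.1
gripper_force: 63.6
```

Call:
move_arm:
  targets: "-1 0 0 3 0 0 0; -1 0 0 2 0 0 0; -1 0 0 0 0 0 0; -1 0 0 0 0 0 0; -1 0 0 0 0 0 0"

```text
clock: 45.38
eef_pos: [634.1, 28.0, 127.6]
tool_rot: [3.141, 0.001, -3.113]
force: [-0.8, -0.1, -0.7]
width: 51.1
gripper_force: 63.5
```

```bash
python3 - <<'E'
from m import *
go(634,27.2,73,181.7)
E
```

```text
clk 45.4 w 51.1 at [634.1  28.  127.6] yaw -178.4 | turn -0.1 shift cm [ 0.01 -0.08  5.46] tilt 3.141 0.001 F [-0.8 -0.1 -0.7] q7 1.2
```

Call:
move_arm:
  targets: "-1 0 -0.07 2 0 0 0; -1 0 0 1.5 0 0 0; -1 0 0 1 0 0 0; -1 0 0 0 0 0 0; -1 0 0 0 0 0 0"

```text
clock: 45.8
eef_pos: [634.1, 27.2, 82.5]
tool_rot: [3.141, 0.001, -3.113]
force: [-0.2, 0.4, -1.5]
width: 51.3
gripper_force: 63.5
```

Call:
move_arm:
  targets: "-1 0 0 0.4 0 0 0; -1 0 0 0.3 0 0 0; -1 0 0 0 0 0 0; -1 0 0 0 0 0 0"

```text
clock: 46.13
eef_pos: [633.9, 27.2, 75.1]
tool_rot: [3.142, 0.001, -3.113]
force: [-0.3, 0.6, -1.6]
width: 51.3
gripper_force: 63.8
```

Call:
move_arm:
  targets: "-1 0 0 0.3 0 0 0; -1 0 0 0 0 0 0; -1 0 0 0 0 0 0"

```text
clock: 46.38
eef_pos: [634.9, 27.4, 74.8]
tool_rot: [-3.141, 0.003, -3.113]
force: [-3.3, 0.0, 15.0]
width: 51.5
gripper_force: 65.0
```

Call:
move_arm:
  targets: "-1 0 0 -0.2 0 0 0; 1 0 0 0 0 0 0; 1 0 0 0 0 0 0; 1 0 0 0 0 0 0; 1 0 0 0 0 0 0"

```text
clock: 46.8
eef_pos: [633.5, 27.1, 73.4]
tool_rot: [3.142, -0.0, -3.113]
force: [0.2, 0.6, -0.6]
width: 85.6
gripper_force: 0.0
```

Call:
move_arm:
  targets: "1 0 0 -2 0 0 0; 1 0 0 -4 0 0 0; 1 0 0 -4 0 0 0; 1 0 0 0 0 0 0; 1 0 0 0 0 0 0"

```text
clock: 47.22
eef_pos: [635.5, 27.5, 176.3]
tool_rot: [3.141, 0.006, -3.113]
force: [0.4, -0.4, -0.4]
width: 85.4
gripper_force: 0.0
```

```bash
python3 - <<'E'
from m import *
s=snap('scene','scene12'); t=snap('top','top12')
print('placed',fit([s],'green',LID,[634,27,0],z=35,yaw=False),fit([s],'green',LID,[636,-103,0],z=35,yaw=False),fit([t],'green',LID,[636,-103,0],z=35,yaw=False))
for D in([t],[s],[t,s]): print('J1',fit(D,'green',LID,[509,396,0],yaw=False))
go(509,396,190,196)
c=np.hstack([cv2.resize(t['color'][200:270,80:160],(400,350),interpolation=cv2.INTER_CUBIC),cv2.resize(s['color'][240:330,350:450],(390,350),interpolation=cv2.INTER_CUBIC)])
cv2.imwrite('pics/c7.png',c[:,:,::-1])
E
```

```text
placed (array([631.4,  29.4,   0. ]), np.float64(0.457)) (array([ 633.3, -101.4,    0. ]), np.float64(0.433)) (array([ 636.2, -103.4,   -0. ]), np.float64(0.382))
J1 (array([510.2, 394.5,   0. ]), np.float64(0.525))
J1 (array([508.3, 396.2,   0. ]), np.float64(0.369))
J1 (array([510.2, 395.5,  -0. ]), np.float64(0.906))
clk 47.3 w 85.4 at [632.9  26.7 173. ] yaw -178.4 | turn -14.4 shift cm [ 1.73 38.91 -1.7 ] tilt 3.141 -0.001 F [ 0.7  0.9 -0.3] q7 1.23
```

View pics/c7.png

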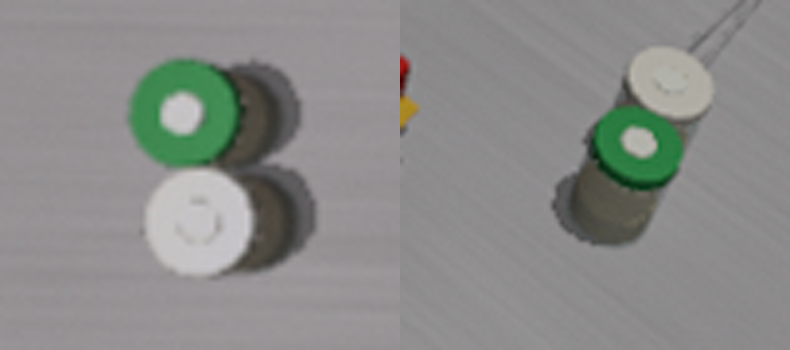

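Both jars are upright and nearly touching, green at crop (185,113) and white at (198,222). I'll grip across the line joining them.

Call:
move_arm:
  targets: "1 0 0 -1 0 0 -5.7; 1 0 0 0 0 0 -5.7; 1 0.34 3.51 0 0 0 0; 1 0.34 3.51 0 0 0 0; 1 0.34 3.51 0 0 0 0"

```text
clock: 47.73
eef_pos: [598.4, 127.3, 181.5]
tool_rot: [3.141, -0.004, -2.916]
force: [-0.2, 0.3, 1.2]
width: 85.1
gripper_force: 0.0
```

Call:
move_arm:
  targets: "1 0.34 3.51 0 0 0 0; 1 0.34 3.51 0 0 0 0; 1 0.34 3.51 0 0 0 0; 1 0.34 3.51 0 0 0 0; 1 0.34 3.51 0 0 0 0"

```text
clock: 48.15
eef_pos: [542.0, 295.2, 181.6]
tool_rot: [-3.14, -0.004, -2.914]
force: [0.3, -0.2, -0.2]
width: 85.3
gripper_force: 0.0
```

Call:
move_arm:
  targets: "1 0.34 3.51 0 0 0 0; 1 0.34 3.51 0 0 0 0; 1 0.34 3.51 0 0 0 0; 1 0 0 3 0 0 0; 1 0 0 0 0 0 0"

```text
clock: 48.57
eef_pos: [505.1, 395.3, 147.8]
tool_rot: [-3.139, -0.009, -2.908]
force: [-0.7, -2.4, -1.1]
width: 85.2
gripper_force: 0.0
```

Call:
move_arm:
  targets: "1 0 0 0 0 0 0; 1 0 0 0 0 0 0; 1 0 0 0 0 0 0"

```text
clock: 48.82
eef_pos: [511.2, 393.8, 154.1]
tool_rot: [-3.141, 0.001, -2.916]
force: [0.5, -0.5, 0.3]
width: 85.9
gripper_force: 0.0
```

```bash
python3 - <<'E'
from m import *
go(509.5,395.3,36.5,193)
E
```

```text
clk 48.8 w 85.9 at [511.2 393.8 154.1] yaw -167.1 | turn -0.1 shift cm [ 0.14  0.19 11.76] tilt 3.141 0.001 F [ 0.5 -0.5  0.3] q7 0.78
```

Call:
move_arm:
  targets: "1 0.1 0.15 3 0 0 0; 1 0 0 3 0 0 0; 1 0 0 3 0 0 0; 1 0 0 2.7 0 0 0; 1 0 0 0 0 0 0"

```text
clock: 49.23
eef_pos: [507.1, 392.3, 32.4]
tool_rot: [-3.137, -0.007, -2.916]
force: [-0.3, -0.7, -1.2]
width: 85.4
gripper_force: 0.0
```

Call:
move_arm:
  targets: "-1 0 0 0 0 0 0; -1 0 0 0 0 0 0; -1 0 0 0 0 0 0; -1 0 0 0 0 0 0; -1 0 0 0 0 0 0"

```text
clock: 49.65
eef_pos: [510.5, 397.2, 39.7]
tool_rot: [3.14, 0.004, -2.915]
force: [-0.1, -1.8, 6.2]
width: 51.5
gripper_force: 62.1
```

Call:
move_arm:
  targets: "-1 0 0 0 0 0 0; -1 0 0 0 0 0 0; -1 0 0 -1 0 0 0; -1 0 0 -3 0 0 0; -1 0 0 -3 0 0 0"

```text
clock: 50.07
eef_pos: [508.0, 395.2, 107.4]
tool_rot: [-3.14, -0.002, -2.914]
force: [0.8, 0.3, -1.7]
width: 51.1
gripper_force: 63.4
```

Call:
move_arm:
  targets: "-1 0 0 -3.5 0 0 0; -1 0 0 -3 0 0 5.7; -1 0 0 -2 0 0 5.6; -1 0 0 0 0 0 0; -1 0 0 0 0 0 0"

```text
clock: 50.48
eef_pos: [509.2, 396.5, 193.7]
tool_rot: [3.14, 0.003, -3.109]
force: [0.0, -0.0, -3.1]
width: 51.0
gripper_force: 63.6
```

```bash
python3 - <<'E'
from m import *
go(632.5,156.8,130,181.7)
t=snap('top','top13'); print('white',ray(t,(119.6,244.4),84).round(), t['color'][244,120])
E
```

```text
clk 50.5 w 51.0 at [509.2 396.5 193.7] yaw -178.2 | turn 0.1 shift cm [-11.62 -24.33   6.37] tilt 3.14 0.003 F [ 0.  -0.  -3.1] q7 0.64
white [457. 383.  84.] [199 198 196]
```

Call:
move_arm:
  targets: "-1 -1.45 -3.04 0 0 0 0; -1 -1.45 -3.04 0 0 0 0; -1 -1.45 -3.04 0 0 0 0; -1 -1.45 -3.04 0 0 0 0; -1 -1.45 -3.04 0 0 0 0"

```text
clock: 50.95
eef_pos: [585.0, 244.0, 189.4]
tool_rot: [-3.14, -0.004, -3.109]
force: [1.7, 0.8, -3.0]
width: 51.0
gripper_force: 63.6
```

Call:
move_arm:
  targets: "-1 -1.45 -3.04 0 0 0 0; -1 -1.45 -3.04 0 0 0 0; -1 -1.45 -3.04 0 0 0 0; -1 0 0 3 0 0 0; -1 0 0 3 0 0 0"

```text
clock: 51.37
eef_pos: [633.8, 152.2, 130.4]
tool_rot: [-3.14, 0.001, -3.116]
force: [-0.5, -0.0, -3.3]
width: 51.2
gripper_force: 63.8
```

Call:
move_arm:
  targets: "-1 0 0 0 0 0 0; -1 0 0 0 0 0 0; -1 0 0 0 0 0 0; -1 0 0 0 0 0 0"

```text
clock: 51.7
eef_pos: [632.9, 157.8, 133.2]
tool_rot: [3.14, 0.002, -3.11]
force: [0.3, 0.1, -1.8]
width: 51.5
gripper_force: 63.6
```

```bash
python3 - <<'E'
from m import *
go(632.5,156.8,74,181.7)
E
```

```text
clk 51.7 w 51.5 at [632.9 157.8 133.2] yaw -178.2 | turn 0.1 shift cm [ 0.04 -0.1   5.92] tilt 3.14 0.002 F [ 0.3  0.1 -1.8] q7 1.02
```

Call:
move_arm:
  targets: "-1 0 -0.07 2 0 0 0; -1 0 0 1.6 0 0 0; -1 0 0 1 0 0 0; -1 0 0 0 0 0 0; -1 0 0 0 0 0 0"

```text
clock: 52.12
eef_pos: [632.3, 156.3, 86.4]
tool_rot: [3.141, 0.001, -3.111]
force: [0.4, 0.9, -2.1]
width: 50.9
gripper_force: 63.7
```

Call:
move_arm:
  targets: "-1 0 0 0.4 0 0 0; -1 0 0 0.4 0 0 0; -1 0 0 0.2 0 0 0; -1 0 0 0 0 0 0; -1 0 0 0 0 0 0"

```text
clock: 52.53
eef_pos: [632.1, 155.7, 75.7]
tool_rot: [3.142, -0.0, -3.111]
force: [0.1, 0.3, -2.3]
width: 51.0
gripper_force: 63.7
```

Call:
move_arm:
  targets: "-1 0 0 0.2 0 0 0; -1 0 0 0 0 0 0; 1 0 0 0 0 0 0; 1 0 0 0 0 0 0; 1 0 0 0 0 0 0"

```text
clock: 52.95
eef_pos: [632.3, 155.9, 73.9]
tool_rot: [3.141, 0.0, -3.111]
force: [0.4, -0.3, -0.0]
width: 84.3
gripper_force: 0.0
```

Call:
move_arm:
  targets: "1 0 0 0 0 0 0; 1 0 0 -2 0 0 0; 1 0 0 -4 0 0 0; 1 0 0 -4 0 0 0; 1 0 0 -4 0 0 0"

```text
clock: 53.37
eef_pos: [631.6, 155.7, 214.9]
tool_rot: [3.142, -0.001, -3.111]
force: [0.7, -0.3, 0.2]
width: 85.8
gripper_force: 0.0
```

Call:
move_arm:
  targets: "1 3.5 0 0 0 0 0; 1 3.5 0 0 0 0 0; 1 3.5 0 0 0 0 0; 1 3 0 0 0 0 0; 1 0 0 0 0 0 0"

```text
clock: 53.78
eef_pos: [490.2, 151.2, 213.7]
tool_rot: [-3.139, -0.006, -3.108]
force: [-0.1, -0.2, 0.0]
width: 85.3
gripper_force: 0.0
```

```bash
python3 - <<'E'
from m import *
t,s=snap('top','top14'),snap('scene','scene14')
for x,y in((632,156),(634,27),(636,-103)):
    print('jar',fit([s],'green',LID,[x,y,0],z=35,yaw=False),fit([t],'green',LID,[x,y,0],z=35,yaw=False))
print('guard',fit([s],'yel',GD,[573,25,.03])); print(read_state()['eef_pos'])
c=np.zeros((600,780,3),np.uint8)
c[:250]=cv2.resize(t['color'][110:220,110:450],(780,250)); c[250:]=cv2.resize(s['color'][150:330,150:550],(780,350))
cv2.imwrite('pics/v2.png',c[:,:,::-1])
E
```

```text
jar (array([630.8, 154.5,   0. ]), np.float64(0.394)) (array([632. , 152.2,   0. ]), np.float64(0.446))
jar (array([632.4,  28.7,   0. ]), np.float64(0.481)) (array([633. ,  26.8,   0. ]), np.float64(0.375))
jar (array([ 634.2, -102.3,   -0. ]), np.float64(0.412)) (array([ 635.7, -103.4,    0. ]), np.float64(0.387))
guard (array([571.9,  28. ,   1.9]), np.float64(0.697))
[496.88299598 151.73234928 214.32090705]
```

View pics/v2.png

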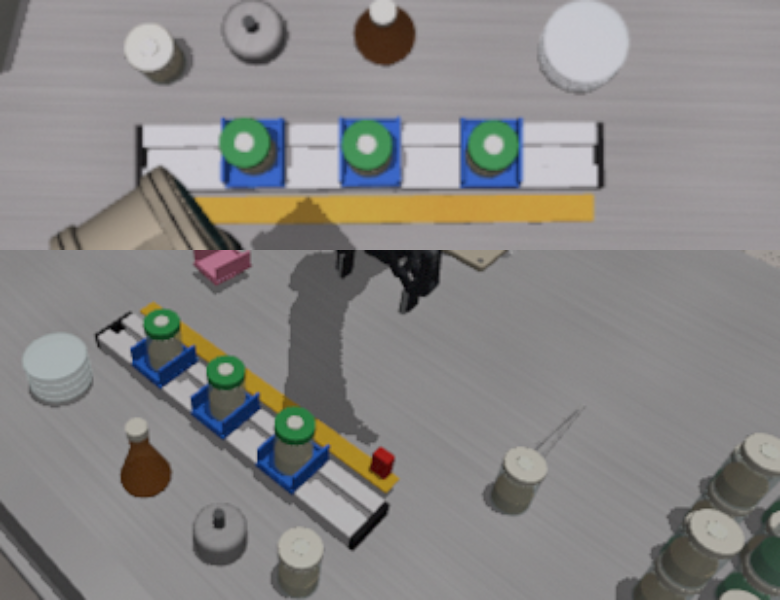

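All three green jars stand upright in locked cradles, the guard is out, and the bystanders haven't been disturbed. Handing it in.

```bash
python3 -c "
from h import *
print(order.finish_job())"
```

```text
the job is handed in; nothing more can be done
None
```

I pulled the guard out to its stop, locked all three blue cradles across the rail, stood the three green-lidded jars upright in them, and handed the job in at about 54 s; the final pictures confirm this, but the judge returned no verdict.

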